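# Stow chip carriers in the free pockets of a storage tray and lock it

### The job

First slide the tray's orange transport lock out of its detent and right back to its open end. Then stow every blue chip carrier that stands on the bench upright in the white tray, one to a pocket: some pockets are already taken under their pads, so press the pads to feel which ones sink, and stand the carriers only in pockets whose pad has gone all the way down. When all of them are in, push the lock slide until it clicks fully home again; leave the mirror mount and the dropper bottle standing where they are.

Things in the scene. Friction and masses are not known exactly. Their poses are not given: they have to be found in the camera images.
- tray: white storage tray fixed to the bench, 126 mm (x) by 188 mm (y), rim 26 mm above the bench, with 6 square pockets closed by black floor pads, and a slide rail on its +y end. Origin: underside, centre of the pocket grid; z up. Pocket centres at x = -31 and +31, y = -62, 0 and +62 mm; pockets 44 mm wide, walls between them 18 mm, outer walls 10 mm.
- pocket_0 (a point): centre of a pocket at rim height. All pads look alike, their tops 2 mm below the rim, held by friction (2.5 N). Pressed near the middle with 4 to 10 N, the pad of an empty pocket sinks 14 mm and stays down as the pocket's floor (10 mm above the bench); that of a pocket already taken underneath gives 1.5 mm and stops hard: not to be used. Four of six are empty; which ones varies.
- pocket_1 (a point): centre of another pocket at rim height, as pocket_0 (each name always marks the same place of the tray, empty or not)
- pocket_2 (a point): centre of another pocket at rim height, as pocket_0 (each name always marks the same place of the tray, empty or not)
- pocket_3 (a point): centre of another pocket at rim height, as pocket_0 (each name always marks the same place of the tray, empty or not)
- pocket_4 (a point): centre of another pocket at rim height, as pocket_0 (each name always marks the same place of the tray, empty or not)
- pocket_5 (a point): centre of another pocket at rim height, as pocket_0 (each name always marks the same place of the tray, empty or not)
- lock (a joint): travel of the tray's transport-lock slide along the tray's +x, in m: 0 = open end, 0.075 = fully home, where it starts. It slides with about 1.5 N and stays where it is left; a spring detent between about 0.060 and 0.072 must be overcome either way (about 5 to 10 N) and holds it home, beyond 0.071.
- lock_tab (a point): middle of the upright orange tab of the slide, 45 mm above the bench; tab 12 mm thick along the tray's x (the way it slides), 18 mm wide along y, from 25 to 60 mm above the bench. Runs at y = +109 mm in the tray's frame, from x = -38 (open) to +37 mm (home); end stops 16 mm high at x = -59 and 26 mm at x = +59.
- carrier_a: loose chip carrier, standing: blue square base 38 x 38 x 18 mm with a grey cover (up to z = 21) and an upright aluminium grip fin on top, fin 10 mm thick along its y, 26 mm long along its x, from z = 18 to 62; about 120 g, weight low in the base. Grasp the fin across its y at about z = 48. Origin: centre of the underside; z up. May be absent.
- carrier_b: loose chip carrier, standing: blue square base 38 x 38 x 18 mm with a grey cover (up to z = 21) and an upright aluminium grip fin on top, fin 10 mm thick along its y, 26 mm long along its x, from z = 18 to 62; about 120 g, weight low in the base. Grasp the fin across its y at about z = 48. Origin: centre of the underside; z up. May be absent.
- carrier_c: loose chip carrier, standing: blue square base 38 x 38 x 18 mm with a grey cover (up to z = 21) and an upright aluminium grip fin on top, fin 10 mm thick along its y, 26 mm long along its x, from z = 18 to 62; about 120 g, weight low in the base. Grasp the fin across its y at about z = 48. Origin: centre of the underside; z up. May be absent.
- carrier_d: loose chip carrier, standing: blue square base 38 x 38 x 18 mm with a grey cover (up to z = 21) and an upright aluminium grip fin on top, fin 10 mm thick along its y, 26 mm long along its x, from z = 18 to 62; about 120 g, weight low in the base. Grasp the fin across its y at about z = 48. Origin: centre of the underside; z up. May be absent.
- mirror: loose mounted mirror: square black mount on a round silver pedestal, 49 x 44 x 80 mm, standing on a green mat behind the carriers; stays where it is. Origin: underside, near the pedestal's axis; z up.
- dropper_bottle: loose white dropper bottle with a black tip, 30 mm diameter, 76 mm tall, standing on a green mat behind the carriers; stays where it is. Origin: centre of its underside; z up. (A fixed yellow fibre runs over the bench between the carriers and the tray, rising to 105 mm near the instrument on the left: carry above it.)
Mind the look-alikes: they are no part of the job. Leave any red look-alike of the carrier_b alone.

How it is judged:
By the outcome, as a careful person would: the job done as asked, in the order asked, and still so for the second after the job is handed in, with the robot touching nothing.
Of carrier_a, carrier_b, carrier_c, carrier_d only 3 to 4 are there at a start; the rules pass over those that are not, and their reading is None.
At some moment in a run one of carrier_a, carrier_b, carrier_c, carrier_d may be knocked a few centimetres aside while the robot is not near it.
It also fails if it takes over 210 s, if anything falls off the work surface, if the arm or the gripper's body presses on something with over 40 N, if the wrist force passes 120 N, or if a joint passes its speed limit or range.

### The arm

A 6-joint arm with a two-finger parallel gripper is mounted at the origin on a cart in front of the work surface, level with it; the furniture and walls round the work are solid. World frame = base frame: x ahead of the robot, y to its left, z up, the work surface at z = 0. Lengths are in m, angles in rad, forces in N, time in s.
With the tool pointing down it reaches from about 0.25 to 0.725 m from the base axis. Payload 4 kg.
Tool frame: the origin (TCP) lies between the finger pads; the fingertips stand 8 mm ahead of it and the grasp point (between the pads) lies 11 mm behind it; z points along the fingers, y is the direction in which the jaws open and shut (so a half turn about z gives the same grasp; the last joint's range is limited). The gripper opens to 85 mm and grips with 20 to 120 N. Pads are 22 mm wide; open, the fingers measure 114 mm over their backs; the gripper's body (76 mm by 85 mm) begins 54 mm behind the grasp point. The pads swing forward as they close: fully open they stand 13 mm farther back than shut.
Start: joints at [-1.139, 0.241, 0.005, 1.335, 0, 1.571], TCP at [0.209, -0.454, 0.239] pointing down, gripper open.
Joint ranges: [-2.72, 2.72], [-1.05, 1.87], [-1.09, 1.28], [-1.99, 2.15], [-1.42, 1.44], [-3.14, 3.14]. Speed limits (rad/s): [2.79, 2.79, 3.14, 3.14, 3.14, 3.14].

### API

Orientations are given as a unit quaternion [x, y, z, w].
In Python, from workcell import * gives the robot as it stands.
- The arm moves only by the tool send_rows, never from a script. Its argument "increments" is a list that holds one entry, the list of rows, each a list of 6 numbers: the shift along the tool's x, y, z in units of 50 mm (1.0 is 50 mm), then the turn, a rotation vector about the tool's x, y, z in units of 10 degrees (1.0 is 10 degrees). In form: [[[x, y, z, ax, ay, az], ...]]. A call has 1 to 8 rows; each row shifts and turns the commanded pose from where the row before left it, along the tool's axes as they then stand; what a row does not reach is not made up. A row lasts 1/8 s, in which the tool goes at most 62.5 mm and 10.7 degrees, less where a joint would pass 70% of its speed; a pose out of reach is approached as far as the arm can. A call with a number of a shift or a turn outside -1 to 1 is refused whole. A call with a gripper value outside its range is refused whole. "grip" is the closure, from 0 (fully open) to 1 (shut), set as the call begins (left out, the last holds). The fingers move at their own pace and stop on an object; the grip force is fixed at half the most. Time passes only in rows, so rows that do not move let the fingers close. It gives the time, the measured TCP pose, the force and the opening at its end, in the units of the state.
- get_obs(): the state, without advancing time (a new reading comes with each control period).
- camera(name): name is "scene" or "top"; returns a dict with "color" (480x640x3 uint8, red, green, blue), "z_map" (480x640 float32, m along the optical axis (not along the pixel's ray), 0 where there is no reading), "intrinsics" (3x3 intrinsics, pixels), "pose" (4x4, takes a point from camera to world coordinates). Camera axes: x right, y down, z forward; pixel columns grow to the right and rows downward; lengths in m; the calibration is good to about 2 mm. A picture is of the moment at which its call begins.
- job_done(): hands the job in, once; it reports no verdict.
The state is a dict: "clock": time; "joint_pos": joint angles; "joint_vel": joint speeds; "tau": joint torques, N m; "eef_pos": TCP position; "tool_rot": TCP orientation; "ft_force": force on the tool from outside, world axes, zero at the start; "ft_torque": the same for the moment, N m; "grip_width": finger opening in m.
Only numpy, scipy, OpenCV 4.12 (cv2) and the standard library are available. Lean on these libraries where they do the work, as an engineer would, in place of code of your own. Each camera call takes 0.05 s, during which the arm holds its last target.

## Working session

There is one attempt and no reset: what is moved stays moved. The work goes in short steps, Python scripts to look and compute and a tool call to move; the robot and the scene stay as the last step left them, time stands still between calls to the robot, and variables do not carry over. Pictures are saved under pics/ and viewed, and the job is handed in when it is done.

Besides the shell and the picture viewer there is one more tool, called by a JSON object that holds its "op" and its "data", one argument or row to a line. send_rows: Moves the arm, as the interface text tells. Its arguments: {"type":"object","properties":{"increments":{"type":"array"},"grip":{"type":"number"}},"required":["increments"]}

```bash
ls; mkdir -p pics
python3 - <<'E'
from workcell import *
import cv2,numpy as np
print(get_obs())
for n in("scene","top"):
    c=camera(n);cv2.imwrite(f"pics/{n}0.png",c["color"][:,:,::-1]);np.savez(f"{n}0.npz",**c);print(n,c["intrinsics"],c["pose"])
E
```

```text
pics
{'clock': 0.0, 'joint_pos': array([-1.13898538e+00,  2.41399322e-01,  3.69685565e-03,  1.33522780e+00,
        1.13761889e-05,  1.57078842e+00]), 'joint_vel': array([ 1.49309392e-03,  6.24798310e-04, -9.78870948e-04,  1.59218460e-03,
        7.91028829e-05,  1.50084908e-03]), 'tau': array([-2.51208667e-04, -3.72320795e+01,  2.52405882e+01,  1.69014267e-02,
       -1.55149587e-05,  7.18395711e-06]), 'eef_pos': array([ 0.20899335, -0.45352211,  0.23840934]), 'tool_rot': array([ 9.76781412e-01,  2.14235699e-01, -2.23019208e-04, -1.04341868e-03]), 'ft_force': array([0.65478481, 0.50843001, 0.46298804]), 'ft_torque': array([ 0.04625935,  0.0563303 , -0.02030511]), 'grip_width': 0.08539254946849113}
scene [[539.22705489   0.         314.51316019]
 [  0.         539.22705489 240.76565098]
 [  0.           0.           1.        ]] [[-0.75244049 -0.24750019  0.61039083 -0.18143452]
 [-0.65826825  0.31453785 -0.68392167  0.93948625]
 [-0.02272028 -0.91641126 -0.39959254  0.55900982]
 [ 0.          0.          0.          1.        ]]
top [[526.2738799    0.         326.28666376]
 [  0.         526.2738799  239.09957452]
 [  0.           0.           1.        ]] [[-0.02504282 -0.98728322  0.15698633  0.34520656]
 [-0.99966801  0.02568368  0.00205475  0.08766968]
 [-0.0060606  -0.15688275 -0.98759864  1.36696269]
 [ 0.          0.          0.          1.        ]]
```

View pics/scene0.png

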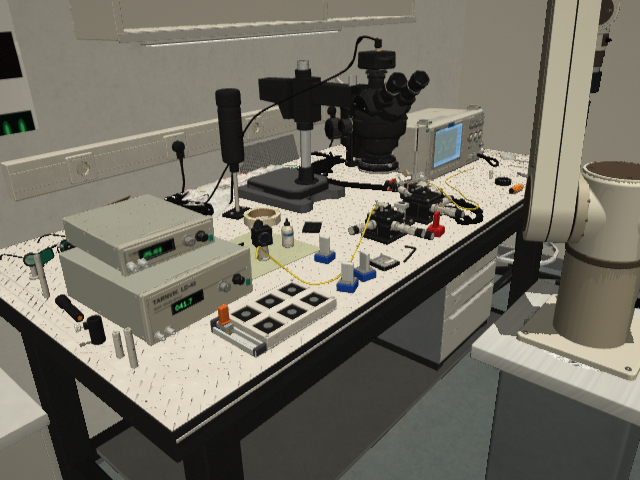

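View pics/top0.png

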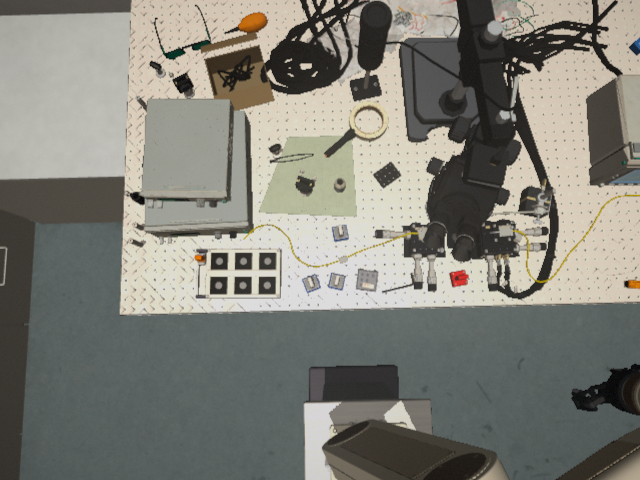

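The scene view shows the tray (about 275,315), the orange tab (222,313), and three blue carriers near (325,250), (347,280) and (365,265). In the top view they are at (340,232), (311,284) and (337,281), with a red look-alike at (459,278).

```bash
cat > h.py <<'E'
import numpy as np,cv2
def pts(c):
    z=c["z_map"];K=c["intrinsics"];T=c["pose"];v,u=np.mgrid[0:480,0:640]
    P=np.stack([(u-K[0,2])/K[0,0]*z,(v-K[1,2])/K[1,1]*z,z],-1)
    W=P@T[:3,:3].T+T[:3,3]; W[z==0]=np.nan
    return W
def proj(c,p):
    T=c["pose"];K=c["intrinsics"];q=(np.atleast_2d(p)-T[:3,3])@T[:3,:3]
    q=q@K.T; return q[:,:2]/q[:,2:]
def masks(c):
    h=cv2.cvtColor(np.ascontiguousarray(c["color"]),cv2.COLOR_RGB2HSV)
    H,S,V=h[...,0],h[...,1],h[...,2]
    return dict(blue=(H>100)&(H<130)&(S>90)&(V>50),orange=(H>5)&(H<20)&(S>150)&(V>120),red=((H<4)|(H>176))&(S>150)&(V>80),black=(V<60),white=(V>170)&(S<60))
def ray(c,uv,zp):
    K=c["intrinsics"];T=c["pose"];d=T[:3,:3]@np.linalg.solve(K,[uv[0],uv[1],1.]);return T[:3,3]+d*(zp-T[2,3])/d[2]
E
python3 - <<'E'
from h import *
for n in("scene","top"):
    c=dict(np.load(n+"0.npz"));W=pts(c);M=masks(c)
    print(n)
    for k in("blue","orange","red"):
        nn,l,st,ce=cv2.connectedComponentsWithStats(M[k].astype(np.uint8),connectivity=8)
        for i in range(1,nn):
            if st[i,4]>12:
                w=W[l==i];w=w[~np.isnan(w[:,0])]
                if len(w): print(k,st[i],ce[i].round(1),np.percentile(w,[5,50,95],axis=0).round(3).tolist())
    x0,y0,x1,y1=(180,200,400,360) if n=="scene" else (185,210,400,305)
    cv2.imwrite(f"pics/{n}0c.png",cv2.resize(c["color"][y0:y1,x0:x1,::-1],None,fx=3.6,fy=3.6,interpolation=cv2.INTER_CUBIC))
E
```

```text
scene
blue [434 123  28  44 223] [453.6 143.3] [[0.677, -0.81, 0.056], [0.681, -0.786, 0.105], [0.685, -0.665, 0.181]]
blue [285 233   8   3  13] [289.1 234.5] [[0.685, 0.052, 0.037], [0.688, 0.059, 0.039], [0.692, 0.068, 0.042]]
blue [314 252  21  12 146] [324.2 258.1] [[0.556, 0.042, 0.004], [0.564, 0.072, 0.013], [0.59, 0.077, 0.02]]
blue [337 269  39  24 331] [355.8 281.2] [[0.426, 0.062, 0.004], [0.436, 0.116, 0.012], [0.461, 0.155, 0.021]]
orange [512 184  11   8  58] [517.4 187.3] [[0.413, -0.725, 0.008], [0.418, -0.703, 0.02], [0.425, -0.678, 0.024]]
orange [218 304  12  21 184] [223.1 314.2] [[0.508, 0.409, 0.029], [0.511, 0.418, 0.047], [0.519, 0.424, 0.062]]
red [427 211  18  26 227] [436.4 225.3] [[0.431, -0.256, 0.007], [0.446, -0.235, 0.024], [0.46, -0.227, 0.062]]
top
blue [630  38  10  17 103] [635.5  46.6] [[1.058, -0.778, 0.004], [1.072, -0.771, 0.022], [1.085, -0.762, 0.03]]
orange [238  13  28  18 362] [252.3  21.6] [[1.147, 0.248, 0.031], [1.162, 0.277, 0.042], [1.183, 0.309, 0.049]]
orange [195 255  10   7  42] [198.9 258.2] [[0.509, 0.405, 0.024], [0.513, 0.413, 0.057], [0.525, 0.421, 0.064]]
orange [629 280  11   8  79] [634.  283.9] [[0.416, -0.703, 0.014], [0.423, -0.691, 0.019], [0.431, -0.678, 0.024]]
red [450 271  18  15 183] [458.4 277.8] [[0.434, -0.258, 0.015], [0.449, -0.242, 0.022], [0.465, -0.228, 0.064]]
```

View pics/scene0c.png

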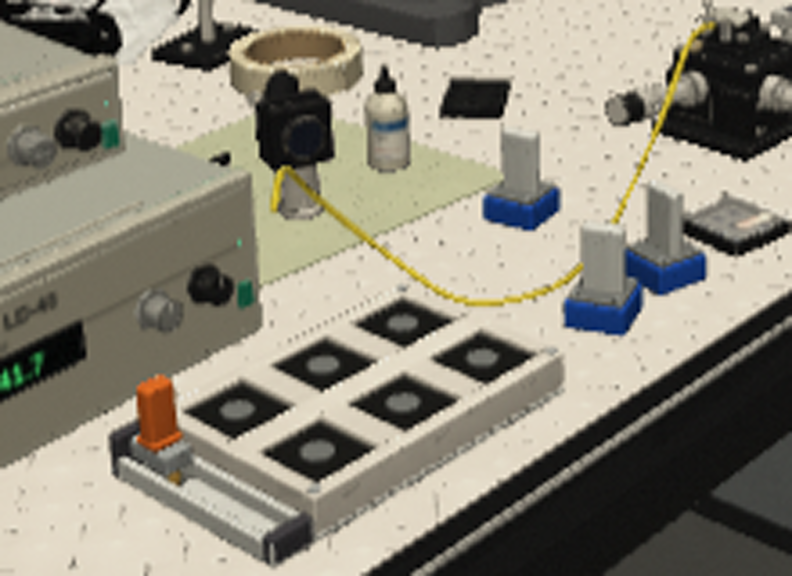

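View pics/top0c.png

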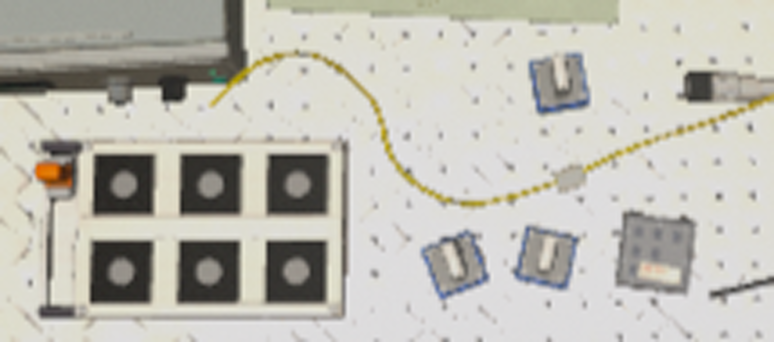

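```bash
cat > tray.py <<'E'
from h import *
from scipy.spatial.transform import Rotation as R
def tray(c,name):
    g=cv2.cvtColor(np.ascontiguousarray(c["color"]),cv2.COLOR_RGB2GRAY)
    x0,y0,x1,y1=(205,270,345,350) if name=="scene" else (205,245,285,302)
    m=np.zeros_like(g);m[y0:y1,x0:x1]=(g[y0:y1,x0:x1]<90)
    cs,_=cv2.findContours(m,cv2.RETR_EXTERNAL,cv2.CHAIN_APPROX_NONE)
    out=[]
    for k in cs:
        a=cv2.contourArea(k)
        if a>80:
            M=cv2.moments(k);uv=(M["m10"]/a,M["m01"]/a);out.append((a,uv,ray(c,uv,0.0245)))
    return out
def fit(P):
    # P Nx2 world; model grid
    G=np.array([[x,y] for x in(-.031,.031) for y in(-.062,0,.062)])
    c=P.mean(0)
    best=None
    th=0
    for _ in range(5):
        Rm=np.array([[np.cos(th),-np.sin(th)],[np.sin(th),np.cos(th)]])
        W=G@Rm.T+c; idx=[np.argmin(np.linalg.norm(W-p,axis=1)) for p in P]
        A=G[idx];B=P-P.mean(0);A=A-A.mean(0)
        th=np.arctan2((A[:,0]*B[:,1]-A[:,1]*B[:,0]).sum(),(A*B).sum())
        Rm=np.array([[np.cos(th),-np.sin(th)],[np.sin(th),np.cos(th)]])
        c=P.mean(0)-Rm@G[idx].mean(0)
    res=P-(G[idx]@Rm.T+c)
    return c,th,idx,res
E
python3 - <<'E'
from tray import *
for n in("scene","top"):
    c=dict(np.load(n+"0.npz"));o=tray(c,n)
    for a,uv,p in o: print(n,a,np.round(uv,1),p.round(4))
    if len(o)>=6:
        P=np.array([p[:2] for a,uv,p in o][:6]);r=fit(P);print(r[0].round(4),np.degrees(r[1]).round(2),r[2],(r[3]*1000).round(1).tolist())
    W=pts(c);s=W[(np.abs(W[...,0]-.465)<.05)&(np.abs(W[...,1]-.30)<.08)];print("z median tray",np.nanpercentile(s[:,2],[5,25,50,75,95]))
    # carrier fins: points high
    ok=(W[...,2]>.055)&(W[...,2]<.07)&(W[...,0]>.38)&(W[...,0]<.64)&(W[...,1]>-.05)&(W[...,1]<.20)
    nn,l,st,ce=cv2.connectedComponentsWithStats(ok.astype(np.uint8))
    for i in range(1,nn):
        if st[i,4]>3:
            w=W[l==i];print("top-of-fin",st[i],w.mean(0).round(4),np.ptp(w,axis=0).round(3))
E
```

```text
scene 317.0 [333.7 342.2] [0.3198 0.3345 0.0245]
scene 285.0 [322.7 335.1] [0.3486 0.3299 0.0245]
scene 236.0 [268. 325.] [0.4479 0.3681 0.0245]
scene 201.5 [220.2 319.1] [0.5322 0.4107 0.0245]
scene 204.5 [245.7 313.4] [0.5102 0.3666 0.0245]
scene 201.0 [292.  311.4] [0.4465 0.3056 0.0245]
scene 180.0 [269.4 300.9] [0.509  0.3045 0.0245]
scene 176.5 [313.8 299. ] [0.4454 0.2435 0.0245]
scene 155.5 [291.6 289.2] [0.5076 0.2419 0.0245]
scene 107.0 [237.8 279. ] [0.6294 0.2813 0.0245]
[0.4334 0.3672] -41.72 [np.int64(0), np.int64(0), np.int64(4), np.int64(5), np.int64(5), np.int64(3)] [[-49.2, -7.0], [-20.3, -11.6], [-8.6, 21.5], [34.4, 17.9], [12.4, -26.2], [31.3, 5.4]]
z median tray [-0.17237006 -0.14107769  0.02561288  0.0270948   0.02861973]
top-of-fin [349 225   9   5  31] [ 0.5624 -0.0383  0.0586] [0.019 0.017 0.007]
top-of-fin [319 235  11   6  49] [0.5749 0.0582 0.0607] [0.027 0.015 0.01 ]
top-of-fin [360 250  10   8  51] [0.4481 0.0713 0.061 ] [0.024 0.015 0.009]
top-of-fin [341 261  13   8  69] [0.4457 0.1359 0.0604] [0.029 0.02  0.01 ]
top 240.0 [266.5 285. ] [0.4441 0.2458 0.0245]
top 240.0 [242.5 285. ] [0.4457 0.307  0.0245]
top 244.0 [218.1 285. ] [0.4472 0.3693 0.0245]
top 229.5 [267.1 260.5] [0.507  0.2438 0.0245]
top 226.0 [242.7 260.5] [0.5086 0.3065 0.0245]
top 223.5 [218.5 260.5] [0.51   0.3686 0.0245]
[0.4771 0.3068] -1.3 [np.int64(0), np.int64(1), np.int64(2), np.int64(3), np.int64(4), np.int64(5)] [[-0.6, 0.2], [-0.4, -0.5], [-0.3, -0.2], [0.3, -0.4], [0.5, 0.4], [0.5, 0.5]]
z median tray [0.01864927 0.02263053 0.02475565 0.02674424 0.02969004]
top-of-fin [338 225   5  11  40] [0.5749 0.0546 0.0615] [0.026 0.01  0.011]
top-of-fin [375 230   7   8  35] [ 0.5639 -0.0407  0.0587] [0.018 0.016 0.01 ]
top-of-fin [334 275   6  11  40] [0.449  0.067  0.0615] [0.026 0.013 0.013]
top-of-fin [308 277   6  11  41] [0.4461 0.1324 0.0622] [0.025 0.012 0.011]
```

```bash
cat > goto.py <<'E'
from h import *
from scipy.spatial.transform import Rotation as R
import sys
def down(yaw): # tool x axis at yaw in world, z down ; tool y = z cross x
    x=np.array([np.cos(yaw),np.sin(yaw),0]);z=np.array([0,0,-1.]);y=np.cross(z,x)
    return R.from_matrix(np.stack([x,y,z],1))
def plan(pos,yawdeg,p=None,q=None):
    from workcell import get_obs
    o=get_obs();p=o["eef_pos"] if p is None else p;q=o["tool_rot"] if q is None else q
    Rc=R.from_quat(q);Rt=down(np.radians(yawdeg))
    d=Rc.inv().apply(np.array(pos)-p)/.05; rv=(Rc.inv()*Rt).as_rotvec()/np.radians(10)
    print("now",np.round(p,4),"yaw",np.degrees(np.arctan2(Rc.as_matrix()[1,0],Rc.as_matrix()[0,0])).round(2),"f",o["ft_force"].round(1),"w",round(o["grip_width"],4),"t",round(o["clock"],2))
    print("shift units",d.round(3),"turn units",rv.round(3))
    return d,rv
if __name__=="__main__":
    a=list(map(float,sys.argv[1:]));plan(a[:3],a[3])
E
python3 - <<'E'
from goto import *
plan([.5166,.4141,.2],0)
W=np.concatenate([pts(dict(np.load(n+"0.npz"))).reshape(-1,3) for n in("scene","top")])
print("max height grid (mm): rows x, cols y")
ys=np.arange(.5,-.5,-.05);print("      ",(ys*100).round().astype(int).tolist())
for x in np.arange(.35,.8,.05):
    print(round(x,2),[int(1000*np.nan_to_num(np.nanmax(np.append(W[(abs(W[:,0]-x)<.025)&(abs(W[:,1]-y)<.025)][:,2],-.9)))) for y in ys])
E
```

```text
now [ 0.209  -0.4536  0.2385] yaw 24.74 f [-0.1  0.1 -0.4] w 0.0856 t 0.1
shift units [ 12.85  -13.185   0.795] turn units [-0.011  0.003  2.474]
max height grid (mm): rows x, cols y
       [50, 45, 40, 35, 30, 25, 20, 15, 10, 5, 0, -5, -10, -15, -20, -25, -30, -35, -40, -45]
0.35 [-13, -15, -14, -14, -880, -882, -11, -16, -884, -883, -884, -12, -12, -884, -877, -878, -879, -880, -880, -885]
0.4 [8, 18, 32, 34, 30, 33, 32, 19, 7, 10, 15, 15, 53, 56, 42, 7, 56, 54, 30, 19]
0.45 [9, 17, 32, 33, 32, 32, 32, 66, 62, 68, 20, 19, 54, 420, 416, 67, 55, 55, 27, 23]
0.5 [7, 58, 63, 32, 35, 31, 31, 9, 9, 16, 17, 13, 422, 422, 409, 8, 71, 70, 71, 40]
0.55 [111, 105, 91, 75, 110, 112, 42, 9, 22, 67, 31, 68, 400, 397, 385, 369, 89, 103, 92, 51]
0.6 [118, 118, 158, 158, 117, 109, 72, 6, 22, 67, 9, 54, 346, 456, 484, 456, 299, 114, 91, 96]
0.65 [184, 186, 184, 185, 183, 10, 9, 69, 10, 12, 8, 7, 270, 454, 485, 485, -626, 5, 60, 156]
0.7 [181, 183, 182, 182, 181, 9, 10, 87, 88, 79, 10, 14, 14, 315, 322, 487, 363, 277, 7, 88]
0.75 [181, 182, 182, 182, 179, 8, 17, 84, 8, 9, 9, 15, 17, 9, 280, 471, 382, 263, 6, 21]
```

{"op": "send_rows", "data": {
  "increments": [
    [[0,0,0,0,0,-0.8],[0,0,0,0,0,-0.8],[0,0,0,0,0,-0.8],[0,0,0,0,0,-0.8],[0,0,0,0,0,-0.8],[0,0,0,0,0,-0.8],[0,0,0,0,0,-0.8],[0,0,0,0,0,-0.8]]
  ],
  "grip": 0.5
}}

```text
clock: 1.1
eef_pos: [0.2091, -0.4538, 0.2388]
tool_rot: [0.713, 0.701, 0.0, -0.001]
ft_force: [-0.2, -0.3, 0.2]
grip_width: 0.0424
```

Run:
```python
from goto import *
plan([.34,-.02,.22],88.8)
from workcell import get_obs;print(get_obs()["joint_pos"].round(2))
W=np.concatenate([pts(dict(np.load(n+"0.npz"))).reshape(-1,3) for n in("scene","top")])
for y0 in np.arange(.34,.5,.02):
    s=W[(W[:,1]>y0)&(W[:,1]<y0+.02)&(W[:,0]>.54)&(W[:,0]<.7)]
    print(round(y0,2),[round(float(np.min(np.append(s[(s[:,2]>a)&(s[:,2]<b)][:,0],9))),3) for a,b in((.03,.07),(.07,.1),(.1,.13),(.13,.2))])
```

```text
now [ 0.2091 -0.4538  0.2388] yaw 89.0 f [-0.2 -0.3  0.2] w 0.0424 t 1.1
shift units [8.719 2.467 0.384] turn units [-0.003 -0.007  0.02 ]
[-1.14  0.24  0.    1.34  0.    0.45]
0.34 [0.561, 0.563, 0.577, 0.622]
0.36 [0.559, 0.561, 0.577, 0.622]
0.38 [0.576, 0.575, 0.575, 0.623]
0.4 [0.574, 0.575, 0.577, 0.636]
0.42 [0.572, 0.572, 0.576, 0.639]
0.44 [0.571, 0.572, 0.574, 0.64]
0.46 [0.571, 0.571, 0.574, 0.638]
0.48 [0.557, 0.573, 0.574, 0.625]
```

{"op": "send_rows", "data": {
  "increments": [
    [[0.7,0.31,0,0,0,0],[0.7,0.31,0,0,0,0],[0.7,0.31,0,0,0,0],[0.7,0.31,0,0,0,0],[0.7,0.31,0,0,0,0],[0.7,0.31,0,0,0,0],[0.7,0.31,0,0,0,0],[0.7,0.31,0,0,0,0]]
  ]
}}

```text
clock: 2.1
eef_pos: [0.3395, -0.1756, 0.239]
tool_rot: [0.715, 0.699, -0.0, -0.0]
ft_force: [0.2, -0.7, -0.8]
grip_width: 0.0426
```

{"op": "send_rows", "data": {
  "increments": [
    [[0.7,0,0,0,0,0],[0.7,0,0,0,0,0],[0.7,0,0,0,0,0],[0.7,0,0,0,0,0],[0.7,0.3,0,0,0,0],[0.7,0.4,0,0,0,0],[0.7,0.5,0,0,0,0],[0.7,0.5,0,0,0,0]]
  ]
}}

```text
clock: 3.1
eef_pos: [0.4309, 0.1024, 0.239]
tool_rot: [0.715, 0.699, -0.0, -0.0]
ft_force: [0.9, -0.2, -0.0]
grip_width: 0.0426
```

```bash
python3 goto.py .5166 .4141 .12 88.8
```

```text
now [0.4309 0.1024 0.239 ] yaw 88.76 f [ 0.9 -0.2 -0. ] w 0.0426 t 3.1
shift units [6.271 1.58  2.378] turn units [-0.002  0.002 -0.004]
```

{"op": "send_rows", "data": {
  "increments": [
    [[0.8,0.2,0,0,0,0],[0.8,0.2,0,0,0,0],[0.8,0.2,0,0,0,0],[0.8,0.2,0.2,0,0,0],[0.8,0.2,0.5,0,0,0],[0.8,0.2,0.5,0,0,0],[0.8,0.2,0.6,0,0,0],[0.65,0.2,0.5,0,0,0]]
  ]
}}

```text
clock: 4.1
eef_pos: [0.5169, 0.413, 0.1221]
tool_rot: [0.715, 0.7, -0.001, -0.0]
ft_force: [0.3, -0.4, -0.4]
grip_width: 0.0424
```

```bash
python3 goto.py .5166 .4141 .039 88.8
python3 - <<'E'
from workcell import *
import cv2,numpy as np
for n,(x0,y0,x1,y1) in dict(scene=(180,200,400,360),top=(185,210,400,305)).items():
    c=camera(n);cv2.imwrite(f"pics/{n}1.png",cv2.resize(c["color"][y0:y1,x0:x1,::-1],None,fx=3.6,fy=3.6))
E
```

```text
now [0.5169 0.413  0.1221] yaw 88.78 f [ 0.3 -0.4 -0.4] w 0.0424 t 4.1
shift units [ 0.024 -0.004  1.662] turn units [-0.009  0.007 -0.002]
```

View pics/scene1.png

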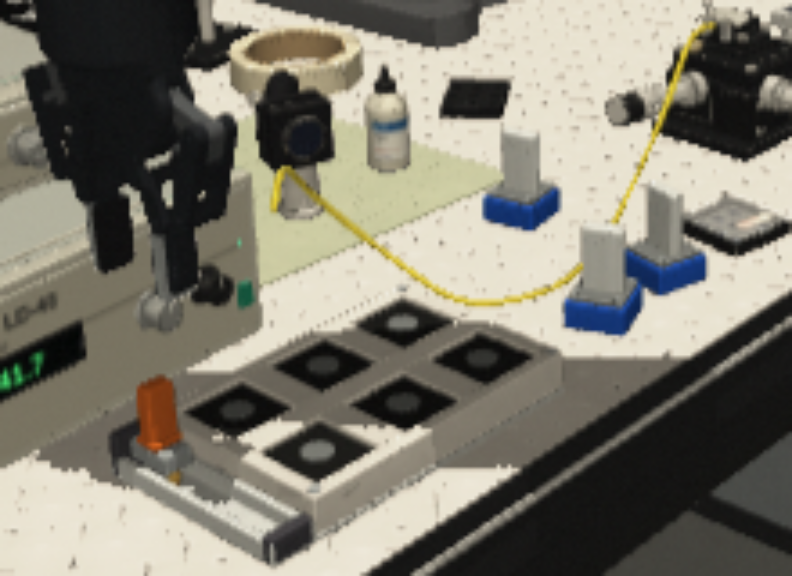

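The fingers hang on both sides of the tab (crop 158,412), so I'm descending and gripping it.

{"op": "send_rows", "data": {
  "increments": [
    [[0,0,0.4,0,0,0],[0,0,0.4,0,0,0],[0,0,0.4,0,0,0],[0,0,0.3,0,0,0],[0,0,0.16,0,0,0],[0,0,0,0,0,0]]
  ]
}}

```text
clock: 4.95
eef_pos: [0.5171, 0.4115, 0.041]
tool_rot: [0.715, 0.699, -0.0, -0.0]
ft_force: [-0.1, 1.2, 0.3]
grip_width: 0.0426
```

{"op": "send_rows", "data": {
  "increments": [
    [[0,0,0,0,0,0],[0,0,0,0,0,0],[0,0,0,0,0,0],[0,0,0,0,0,0],[0,0,0,0,0,0],[0,0,0,0,0,0]]
  ],
  "grip": 1
}}

```text
clock: 5.7
eef_pos: [0.5162, 0.4123, 0.0426]
tool_rot: [0.715, 0.7, -0.0, -0.001]
ft_force: [-5.5, -0.4, 4.9]
grip_width: 0.0109
```

{"op": "send_rows", "data": {
  "increments": [
    [[0,-0.1,0,0,0,0],[0,-0.15,0,0,0,0],[0,-0.2,0,0,0,0],[0,-0.2,0,0,0,0],[0,-0.25,0,0,0,0],[0,-0.25,0,0,0,0],[0,-0.2,0,0,0,0],[0,-0.1,0,0,0,0]]
  ]
}}

```text
clock: 6.7
eef_pos: [0.4448, 0.414, 0.0425]
tool_rot: [0.715, 0.699, 0.001, 0.0]
ft_force: [2.0, -0.1, 6.2]
grip_width: 0.0106
```

{"op": "send_rows", "data": {
  "increments": [
    [[0,-0.05,0,0,0,0],[0,-0.03,0,0,0,0],[0,0,0,0,0,0]]
  ]
}}

```text
clock: 7.08
eef_pos: [0.441, 0.414, 0.0425]
tool_rot: [0.715, 0.699, 0.001, 0.0]
ft_force: [1.9, -0.5, 6.5]
grip_width: 0.0106
```

{"op": "send_rows", "data": {
  "increments": [
    [[0,-0.03,0,0,0,0],[0,-0.03,0,0,0,0],[0,0,0,0,0,0]]
  ]
}}

```text
clock: 7.45
eef_pos: [0.4408, 0.4141, 0.0425]
tool_rot: [0.715, 0.699, 0.003, 0.002]
ft_force: [8.8, -1.4, 3.3]
grip_width: 0.0106
```

{"op": "send_rows", "data": {
  "increments": [
    [[0,0.04,0,0,0,0],[0,0,0,0,0,0],[0,0,0,0,0,0],[0,0,0,0,0,0],[0,0,0,0,0,0]]
  ],
  "grip": 0.5
}}

```text
clock: 8.07
eef_pos: [0.4396, 0.4135, 0.0412]
tool_rot: [0.715, 0.699, -0.0, -0.0]
ft_force: [-0.1, -0.2, -0.5]
grip_width: 0.0425
```

{"op": "send_rows", "data": {
  "increments": [
    [[0,0,-0.4,0,0,0],[0,0,-0.5,0,0,0],[-0.2,0,-0.5,0,0,0],[-0.6,0,0,0,0,0],[-0.6,0,0,0,0,0],[0,0,0,0,0,0]]
  ],
  "grip": 0.5
}}

```text
clock: 8.82
eef_pos: [0.438, 0.3418, 0.1114]
tool_rot: [0.716, 0.698, -0.001, -0.0]
ft_force: [1.0, -0.0, 0.0]
grip_width: 0.0427
```

```bash
cat > snap.py <<'E'
import sys
from workcell import *
from h import *
t=sys.argv[1]
for n,(x0,y0,x1,y1) in dict(scene=(180,200,400,360),top=(185,210,400,305)).items():
    c=camera(n);np.savez(f"{n}{t}.npz",**c);cv2.imwrite(f"pics/{n}{t}.png",cv2.resize(c["color"][y0:y1,x0:x1,::-1],None,fx=3.6,fy=3.6))
    W=pts(c);M=masks(c)["orange"];M[:,:190]=0;M[:,240:]=0;M[:245]=0
    w=W[M]; 
    if len(w): print(n,"tab n",len(w),np.nanpercentile(w,[5,50,95],axis=0).round(3).tolist())
    ok=(W[...,2]>.054)&(W[...,2]<.072)&(W[...,0]>.36)&(W[...,0]<.66)&(W[...,1]>-.03)&(W[...,1]<.20)
    nn,l,st,ce=cv2.connectedComponentsWithStats(ok.astype(np.uint8))
    for i in range(1,nn):
        if st[i,4]>12: print(" fin",st[i],W[l==i].mean(0).round(4),np.ptp(W[l==i],axis=0).round(3))
E
python3 snap.py 2; python3 goto.py .4463 .3686 .06 88.8
```

```text
scene tab n 2 [[0.503, 0.416, 0.008], [0.503, 0.417, 0.009], [0.504, 0.418, 0.01]]
 fin [319 235  11   7  54] [0.5747 0.0584 0.0603] [0.026 0.017 0.011]
 fin [360 250  10   8  55] [0.4481 0.0717 0.0605] [0.026 0.014 0.011]
 fin [341 261  13   7  73] [0.446  0.1358 0.0601] [0.024 0.018 0.012]
 fin [338 225   5  11  41] [0.5748 0.0547 0.0606] [0.027 0.01  0.009]
 fin [334 275   6  11  41] [0.4491 0.0671 0.0614] [0.025 0.013 0.01 ]
 fin [308 277   6  11  41] [0.4461 0.1324 0.0613] [0.025 0.012 0.012]
now [0.4386 0.3439 0.1116] yaw 88.72 f [-0.   1.5 -0.5] w 0.0429 t 8.93
shift units [0.497 0.142 1.033] turn units [ 0.003 -0.006 -0.008]
```

View pics/scene2.png

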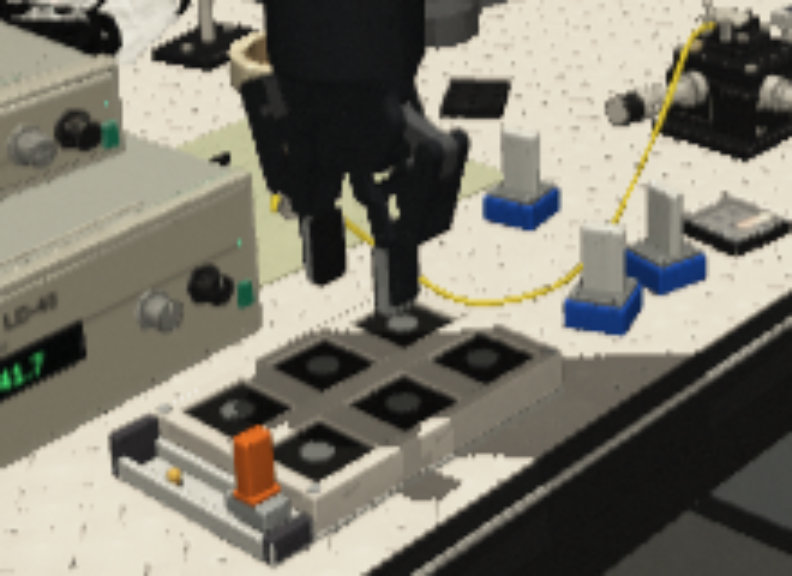

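The tab is now at the open end (crop 253,465), by the near end stop. I'm closing the fingers to feel the pads, starting with the pocket at tray (-31, +62).

{"op": "send_rows", "data": {
  "increments": [
    [[0.25,0.08,0,0,0,0],[0.25,0.08,0,0,0,0],[0,0,0.4,0,0,0],[0,0,0.4,0,0,0],[0,0,0.3,0,0,0],[0,0,0.2,0,0,0],[0,0,0,0,0,0]]
  ],
  "grip": 1
}}

```text
clock: 9.8
eef_pos: [0.4465, 0.3683, 0.0455]
tool_rot: [0.715, 0.699, -0.001, -0.0]
ft_force: [-0.2, -0.6, 0.3]
grip_width: 0.0003
```

{"op": "send_rows", "data": {
  "increments": [
    [[0,0,0.08,0,0,0],[0,0,0.08,0,0,0],[0,0,0.06,0,0,0],[0,0,0,0,0,0]]
  ]
}}

```text
clock: 10.3
eef_pos: [0.4468, 0.3682, 0.0352]
tool_rot: [0.715, 0.699, -0.0, -0.0]
ft_force: [-0.1, -0.5, 0.2]
grip_width: -0.0001
```

{"op": "send_rows", "data": {
  "increments": [
    [[0,0,0.04,0,0,0],[0,0,0.04,0,0,0],[0,0,0.04,0,0,0],[0,0,0,0,0,0]]
  ]
}}

```text
clock: 10.8
eef_pos: [0.447, 0.3685, 0.0293]
tool_rot: [0.715, 0.699, 0.0, 0.0]
ft_force: [0.3, -0.7, 0.5]
grip_width: -0.0001
```

{"op": "send_rows", "data": {
  "increments": [
    [[0,0,0.03,0,0,0],[0,0,0.03,0,0,0],[0,0,0,0,0,0]]
  ]
}}

```text
clock: 11.18
eef_pos: [0.447, 0.3684, 0.0262]
tool_rot: [0.715, 0.699, 0.0, -0.0]
ft_force: [0.7, 0.5, -0.1]
grip_width: -0.0001
```

```bash
python3 snap.py 3
```

```text
scene tab n 2 [[0.505, 0.414, 0.006], [0.506, 0.415, 0.007], [0.506, 0.417, 0.008]]
 fin [319 235  11   7  55] [0.5747 0.0582 0.06  ] [0.03  0.017 0.011]
 fin [360 250  10   8  57] [0.4483 0.0715 0.0604] [0.026 0.011 0.012]
 fin [341 261  13   7  70] [0.4457 0.1362 0.0606] [0.026 0.017 0.011]
 fin [338 225   5  11  42] [0.5748 0.0548 0.0613] [0.025 0.01  0.013]
 fin [334 275   6  11  41] [0.449  0.0671 0.0624] [0.025 0.013 0.014]
 fin [308 277   6  11  41] [0.4461 0.1324 0.0615] [0.026 0.012 0.013]
```

View pics/scene3.png

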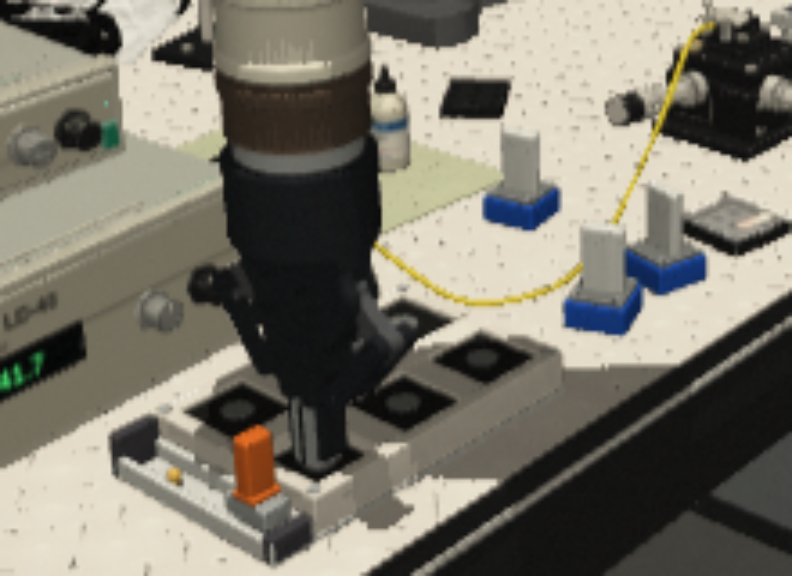

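The closed fingers are in the near-left pocket (crop 318,462), with no force yet. I'll keep descending.

{"op": "send_rows", "data": {
  "increments": [
    [[0,0,0.03,0,0,0],[0,0,0.03,0,0,0],[0,0,0,0,0,0]]
  ]
}}

```text
clock: 11.65
eef_pos: [0.4469, 0.3684, 0.0231]
tool_rot: [0.715, 0.699, 0.0, -0.0]
ft_force: [0.9, 0.6, 0.9]
grip_width: -0.0004
```

{"op": "send_rows", "data": {
  "increments": [
    [[0,0,0.03,0,0,0],[0,0,0.03,0,0,0],[0,0,0,0,0,0]]
  ]
}}

```text
clock: 12.02
eef_pos: [0.4469, 0.3684, 0.0201]
tool_rot: [0.715, 0.699, -0.0, -0.0]
ft_force: [-0.4, 0.3, 0.8]
grip_width: -0.0001
```

{"op": "send_rows", "data": {
  "increments": [
    [[0,0,0.03,0,0,0],[0,0,0.03,0,0,0]]
  ]
}}

```text
clock: 12.28
eef_pos: [0.447, 0.3684, 0.018]
tool_rot: [0.715, 0.699, 0.0, 0.0]
ft_force: [-2.3, -2.2, 13.9]
grip_width: -0.0002
```

{"op": "send_rows", "data": {
  "increments": [
    [[0,0,0.03,0,0,0],[0,0,0.02,0,0,0]]
  ]
}}

```text
clock: 12.52
eef_pos: [0.447, 0.3685, 0.0179]
tool_rot: [0.715, 0.699, 0.001, 0.0]
ft_force: [-5.8, -4.7, 25.5]
grip_width: 0.0003
```

Empty: the pad bottomed at TCP z = 0.018, as expected. Next is the pocket at (+31, +62).

{"op": "send_rows", "data": {
  "increments": [
    [[0,0,-0.3,0,0,0],[0,0,-0.3,0,0,0],[0,0.4,0,0,0,0],[0,0.44,0,0,0,0],[0,0.4,0,0,0,0],[0,0,0.1,0,0,0],[0,0,0.1,0,0,0],[0,0,0,0,0,0]]
  ]
}}

```text
clock: 13.52
eef_pos: [0.5073, 0.3666, 0.0338]
tool_rot: [0.715, 0.7, -0.001, -0.0]
ft_force: [0.1, 0.1, -0.7]
grip_width: 0.0001
```

{"op": "send_rows", "data": {
  "increments": [
    [[0,0,0.03,0,0,0],[0,0,0.03,0,0,0],[0,0,0.02,0,0,0],[0,0,0.02,0,0,0]]
  ]
}}

```text
clock: 14.02
eef_pos: [0.5087, 0.3672, 0.0301]
tool_rot: [0.715, 0.699, 0.0, -0.0]
ft_force: [-1.1, 0.2, 1.9]
grip_width: -0.0003
```

{"op": "send_rows", "data": {
  "increments": [
    [[0,0,0.02,0,0,0],[0,0,0.02,0,0,0]]
  ]
}}

```text
clock: 14.28
eef_pos: [0.5088, 0.3672, 0.0278]
tool_rot: [0.715, 0.699, 0.0, -0.0]
ft_force: [-1.6, 0.9, 2.1]
grip_width: 0.0001
```

{"op": "send_rows", "data": {
  "increments": [
    [[0,0,0.05,0,0,0],[0,0,0.05,0,0,0],[0,0,0.05,0,0,0],[0,0,0.03,0,0,0],[0,0,0.02,0,0,0]]
  ]
}}

```text
clock: 14.9
eef_pos: [0.509, 0.3671, 0.0181]
tool_rot: [0.715, 0.699, 0.0, -0.0]
ft_force: [-2.9, 0.1, 8.2]
grip_width: -0.0001
```

Empty too. Next is (+31, 0).

{"op": "send_rows", "data": {
  "increments": [
    [[0,0,-0.25,0,0,0],[0,0,-0.3,0,0,0],[-0.4,0,0,0,0,0],[-0.44,0,0,0,0,0],[-0.4,0,0,0,0,0],[0,0,0.1,0,0,0],[0,0,0.1,0,0,0],[0,0,0,0,0,0]]
  ]
}}

```text
clock: 15.9
eef_pos: [0.5071, 0.3054, 0.0346]
tool_rot: [0.715, 0.7, -0.0, -0.0]
ft_force: [0.4, -0.6, -0.6]
grip_width: 0.0001
```

{"op": "send_rows", "data": {
  "increments": [
    [[0,0,0.03,0,0,0],[0,0,0.03,0,0,0],[0,0,0.02,0,0,0],[0,0,0.02,0,0,0]]
  ]
}}

```text
clock: 16.4
eef_pos: [0.5076, 0.3054, 0.0306]
tool_rot: [0.715, 0.699, 0.0, -0.0]
ft_force: [-0.5, 0.4, 2.8]
grip_width: -0.0
```

{"op": "send_rows", "data": {
  "increments": [
    [[0,0,0.02,0,0,0],[0,0,0.02,0,0,0]]
  ]
}}

```text
clock: 16.65
eef_pos: [0.5076, 0.3054, 0.0285]
tool_rot: [0.715, 0.699, 0.0, -0.0]
ft_force: [-0.5, 1.3, 2.9]
grip_width: -0.0001
```

{"op": "send_rows", "data": {
  "increments": [
    [[0,0,0.05,0,0,0],[0,0,0.05,0,0,0],[0,0,0.05,0,0,0],[0,0,0.03,0,0,0],[0,0,0.03,0,0,0]]
  ]
}}

```text
clock: 17.27
eef_pos: [0.5078, 0.3052, 0.018]
tool_rot: [0.715, 0.699, 0.0, 0.0]
ft_force: [-2.7, 0.2, 11.1]
grip_width: 0.0004
```

Three of the pads I pressed are fully down, enough for the three carriers. I'm lifting off and measuring the carriers.

{"op": "send_rows", "data": {
  "increments": [
    [[0,0,-0.4,0,0,0],[0,0,-0.6,0,0,0],[0,0,-0.6,0,0,0.0],[0,0,-0.6,0,0,-0.8],[0,0,-0.4,0,0,-1],[0,0,-0.2,0,0,-1],[0,0,0,0,0,-1],[0,0,0,0,0,-1]]
  ],
  "grip": 0.5
}}

```text
clock: 18.27
eef_pos: [0.5074, 0.3041, 0.1573]
tool_rot: [0.366, 0.931, -0.001, 0.0]
ft_force: [-0.4, -0.6, 0.1]
grip_width: 0.0426
```

```bash
cat > car.py <<'E'
import sys
from workcell import *
from h import *
t=sys.argv[1]
c=camera("top");np.savez(f"top{t}.npz",**c);W=pts(c)
s=camera("scene");np.savez(f"scene{t}.npz",**s);S=pts(s)
box=(W[...,0]>.37)&(W[...,0]<.66)&(W[...,1]>-.02)&(W[...,1]<.22)
cc=np.ascontiguousarray(c["color"]);hsv=cv2.cvtColor(cc,cv2.COLOR_RGB2HSV)
ok=box&(W[...,2]>.054)&(W[...,2]<.072)
nn,l,st,ce=cv2.connectedComponentsWithStats(ok.astype(np.uint8))
for i in range(1,nn):
    if st[i,4]<12: continue
    w=W[l==i];m=w.mean(0)
    v=np.linalg.svd(w[:,:2]-m[:2])[2][0];yf=np.degrees(np.arctan2(v[1],v[0]))
    # base by raycast: blue-ish / non-white contour around fin
    d=np.hypot(W[...,0]-m[0],W[...,1]-m[1]);b=(d<.034)&(W[...,2]>.011)&(W[...,2]<.03)
    q=W[b][:,:2].astype(np.float32)*1000;r=cv2.minAreaRect(q)
    # blue mask from colour
    bl=(d<.036)&(hsv[...,0]>95)&(hsv[...,0]<135)&(hsv[...,1]>60)
    vu=np.argwhere(bl); g=np.array([ray(c,(u,vv),.018)[:2] for vv,u in vu],np.float32)*1000
    rb=cv2.minAreaRect(g) if len(g)>5 else None
    # scene fin
    ds=np.hypot(S[...,0]-m[0],S[...,1]-m[1]);fs=S[(ds<.03)&(S[...,2]>.059)]
    sb=S[(ds<.036)&(S[...,2]>.003)&masks(s)["blue"]]
    print("fin",m.round(4),"finyaw",yf.round(1),"base",np.round(r[0],1),np.round(r[1],1),round(r[2],1),"blue",len(g),rb and (np.round(rb[0],1),np.round(rb[1],1),round(rb[2],1)),"sc",fs.mean(0).round(4))
E
python3 car.py 4; python3 goto.py .45 .13 .15 178
```

```text
fin [0.5749 0.0546 0.0618] finyaw -172.4 base [574.9  54.2] [37.7 38. ] 9.6 blue 33 (array([575.1,  54.7]), array([37.1, 37.3]), 7.4) sc [0.5747 0.058  0.0625]
fin [0.4491 0.0671 0.061 ] finyaw 165.7 base [449.3  67. ] [37.6 37.5] 75.9 blue 30 (array([449.2,  67.7]), array([37.1, 36.1]), 75.5) sc [0.4491 0.0706 0.0627]
fin [0.4461 0.1324 0.0614] finyaw -163.1 base [446.2 132.6] [38.5 37.6] 20.4 blue 25 (array([446.2, 132.2]), array([35.7, 37. ]), 20.3) sc [0.446  0.1354 0.0624]
now [0.5073 0.3042 0.1571] yaw 136.7 f [-1.  -0.4 -0.1] w 0.0426 t 18.38
shift units [-1.556 -3.32   0.149] turn units [-1.20e-02 -1.00e-03 -4.13e+00]
```

Carriers measured: C at (.446, .132) yaw 18.5°, B at (.449, .067) yaw -14°, A at (.575, .0545) yaw 8.5°. The bases measure about 38 mm, as specified. C goes first.

{"op": "send_rows", "data": {
  "increments": [
    [[0,0,-0.2,0,0,-0.9],[0,0,-0.2,0,0,-1],[0,0,0,0,0,-1],[0,0,0,0,0,-1],[0,0,0,0,0,-1],[0,0,0,0,0,-1],[0,0,0,0,0,-0.3],[0,0,0,0,0,0]]
  ]
}}

```text
clock: 19.38
eef_pos: [0.5073, 0.3045, 0.1773]
tool_rot: [-0.161, 0.987, -0.001, -0.0]
ft_force: [0.5, 0.8, 0.3]
grip_width: 0.0426
```

```bash
python3 goto.py .4462 .1328 .12 198.5
```

```text
now [0.5073 0.3045 0.1773] yaw -161.45 f [0.5 0.8 0.3] w 0.0426 t 19.38
shift units [ 2.251 -2.866  1.151] turn units [-0.005 -0.006  0.005]
```

{"op": "send_rows", "data": {
  "increments": [
    [[0.4,-0.5,0,0,0,0],[0.4,-0.5,0,0,0,0],[0.4,-0.5,0,0,0,0],[0.4,-0.5,0.2,0,0,0],[0.4,-0.5,0.4,0,0,0],[0.25,-0.37,0.5,0,0,0],[0,0,0.05,0,0,0],[0,0,0,0,0,0]]
  ]
}}

```text
clock: 20.38
eef_pos: [0.4477, 0.1334, 0.1207]
tool_rot: [-0.162, 0.987, 0.0, 0.0]
ft_force: [-0.9, 0.2, 0.5]
grip_width: 0.0427
```

```bash
python3 car.py 5; python3 goto.py .4462 .1328 .037 198.5;python3 snap.py 5
```

```text
fin [0.5752 0.0547 0.0602] finyaw -171.3 base [575.2  54.3] [38.3 37.9] 9.5 blue 34 (array([575.1,  54.7]), array([37.1, 37.3]), 7.4) sc [0.5741 0.0584 0.0625]
fin [0.4539 0.0647 0.0619] finyaw -179.2 base [448.1  61.8] [26.7 37.7] 75.7 blue 2 None sc [0.4532 0.0778 0.1572]
now [0.4483 0.1339 0.1213] yaw -161.25 f [-0.6  0.4  0.4] w 0.0428 t 20.48
shift units [ 0.051 -0.007  1.685] turn units [-0.     0.013  0.025]
scene tab n 2 [[0.503, 0.416, 0.008], [0.503, 0.417, 0.009], [0.503, 0.418, 0.01]]
 fin [319 235  11   7  56] [0.5747 0.0589 0.0602] [0.027 0.013 0.013]
 fin [360 250  10   8  57] [0.4479 0.0715 0.0602] [0.024 0.014 0.011]
 fin [341 261  13   8  75] [0.4455 0.136  0.0601] [0.028 0.018 0.011]
top tab n 36 [[0.434, 0.407, 0.032], [0.44, 0.414, 0.058], [0.446, 0.422, 0.062]]
 fin [338 225   5  11  40] [0.5749 0.0546 0.0618] [0.026 0.01  0.014]
 fin [336 275   4   9  22] [0.4539 0.0649 0.0619] [0.02  0.008 0.011]
```

View pics/scene5.png

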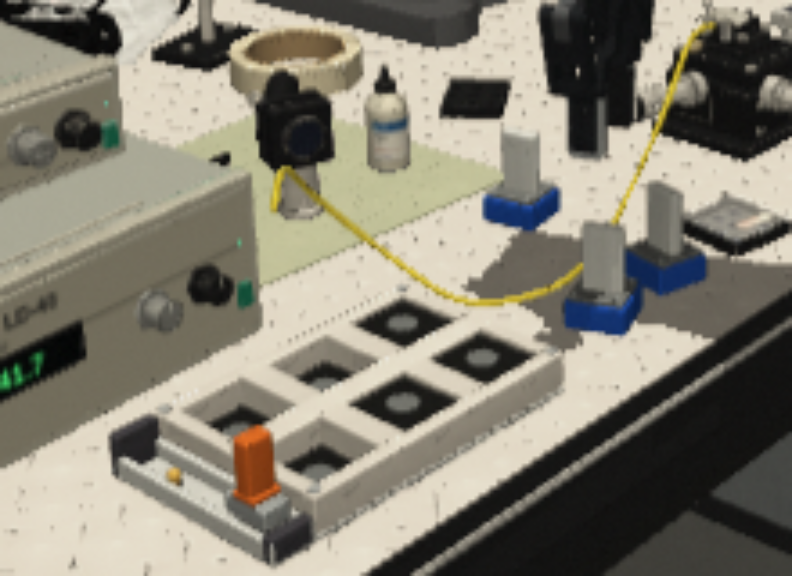

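Three pads are visibly sunk and carrier C (crop 603,270) hasn't moved. Descending to grasp it.

{"op": "send_rows", "data": {
  "increments": [
    [[0.04,0,0.4,0,0,0],[0,0,0.4,0,0,0],[0,0,0.4,0,0,0],[0,0,0.3,0,0,0],[0,0,0.18,0,0,0],[0,0,0,0,0,0]]
  ]
}}

```text
clock: 21.32
eef_pos: [0.4451, 0.1326, 0.0361]
tool_rot: [-0.163, 0.987, -0.0, -0.0]
ft_force: [0.2, 0.7, 1.0]
grip_width: 0.043
```

{"op": "send_rows", "data": {
  "increments": [
    [[0,0,0,0,0,0],[0,0,0,0,0,0],[0,0,0,0,0,0],[0,0,0,0,0,0],[0,0,0,0,0,0]]
  ],
  "grip": 1
}}

```text
clock: 21.95
eef_pos: [0.4457, 0.1325, 0.0369]
tool_rot: [-0.163, 0.987, 0.0, 0.001]
ft_force: [-0.5, 0.4, 6.0]
grip_width: 0.009
```

{"op": "send_rows", "data": {
  "increments": [
    [[0,0,-0.2,0,0,0],[0,0,-0.4,0,0,0],[0,0,-0.6,0,0,0],[0,0,-0.6,0,0,0],[0,0,-0.6,0,0,0],[0,0,-0.4,0,0,1],[0,0,0,0,0,1],[0,0,0,0,0,0]]
  ]
}}

```text
clock: 22.95
eef_pos: [0.4449, 0.1322, 0.1766]
tool_rot: [0.01, 1.0, -0.0, -0.0]
ft_force: [-0.2, 0.5, -0.2]
grip_width: 0.0093
```

```bash
python3 goto.py .5083 .3052 .18 178.8; python3 snap.py 6
```

```text
now [0.4449 0.1322 0.1766] yaw 178.85 f [-0.2  0.5 -0.2] w 0.0093 t 22.95
shift units [-1.199  3.485 -0.07 ] turn units [-0.001 -0.001  0.005]
scene tab n 3 [[0.501, 0.417, 0.009], [0.502, 0.417, 0.009], [0.504, 0.417, 0.012]]
 fin [319 235  11   7  55] [0.5749 0.0583 0.0601] [0.025 0.017 0.012]
 fin [360 250  10   8  57] [0.4485 0.0711 0.0602] [0.026 0.01  0.012]
top tab n 36 [[0.434, 0.408, 0.027], [0.44, 0.414, 0.059], [0.446, 0.421, 0.066]]
 fin [338 225   5  11  41] [0.575  0.0547 0.0613] [0.027 0.01  0.012]
```

View pics/scene6.png

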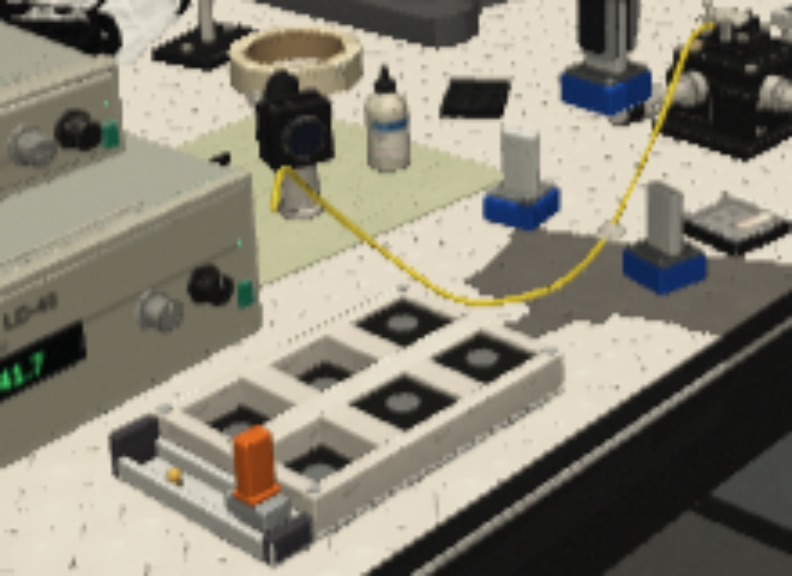

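Carrier C is held (blue base at crop 605,88). Carrying it to pocket (+31, 0).

{"op": "send_rows", "data": {
  "increments": [
    [[-0.2,0.5,0,0,0,0],[-0.2,0.55,0,0,0,0],[-0.2,0.55,0,0,0,0],[-0.2,0.55,0,0,0,0],[-0.2,0.55,0,0,0,0],[-0.15,0.5,0,0,0,0],[-0.1,0.27,0,0,0,0],[0,0,0,0,0,0]]
  ]
}}

```text
clock: 24.05
eef_pos: [0.5113, 0.3047, 0.1756]
tool_rot: [0.01, 1.0, -0.0, -0.0]
ft_force: [-0.1, -0.7, -0.3]
grip_width: 0.0089
```

{"op": "send_rows", "data": {
  "increments": [
    [[0,0,0.4,0,0,0],[0,0,0.5,0,0,0],[0,0,0.5,0,0,0],[0,0,0.3,0,0,0],[0,0,0.1,0,0,0],[0,0,0,0,0,0]]
  ]
}}

```text
clock: 24.8
eef_pos: [0.5117, 0.3043, 0.0866]
tool_rot: [0.011, 1.0, 0.0, 0.0]
ft_force: [-0.1, -0.7, -1.5]
grip_width: 0.0092
```

```bash
python3 goto.py .5075 .305 .047 178.8; python3 snap.py 7
```

```text
now [0.5117 0.3043 0.0866] yaw 178.73 f [-0.1 -0.7 -1.5] w 0.0092 t 24.8
shift units [0.084 0.013 0.793] turn units [ 0.001  0.001 -0.007]
scene tab n 2 [[0.504, 0.415, 0.007], [0.504, 0.416, 0.008], [0.505, 0.418, 0.009]]
 fin [319 235  11   7  56] [0.575  0.0587 0.06  ] [0.028 0.014 0.011]
 fin [360 250  10   8  57] [0.4482 0.0713 0.0604] [0.025 0.015 0.011]
 fin [338 225   5  11  41] [0.5748 0.0547 0.061 ] [0.026 0.01  0.012]
 fin [334 275   6  11  41] [0.449  0.0671 0.0622] [0.025 0.013 0.014]
```

View pics/scene7.png

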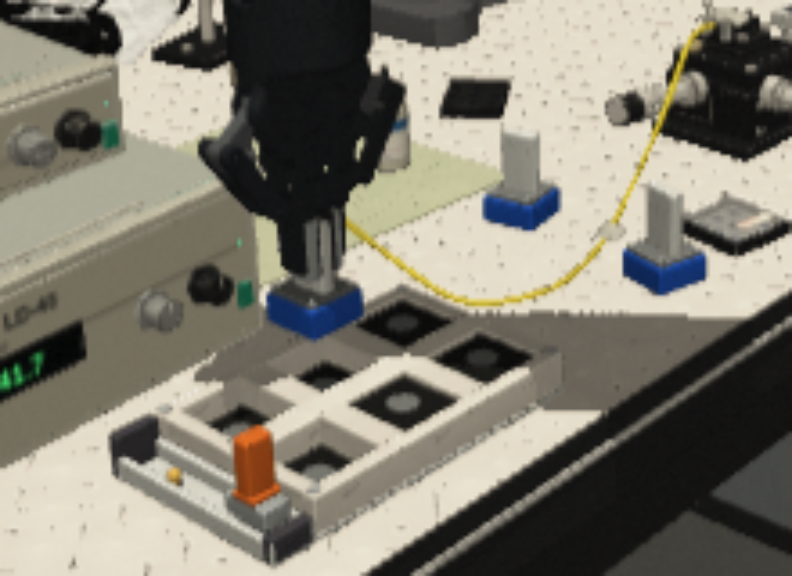

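View pics/top7.png

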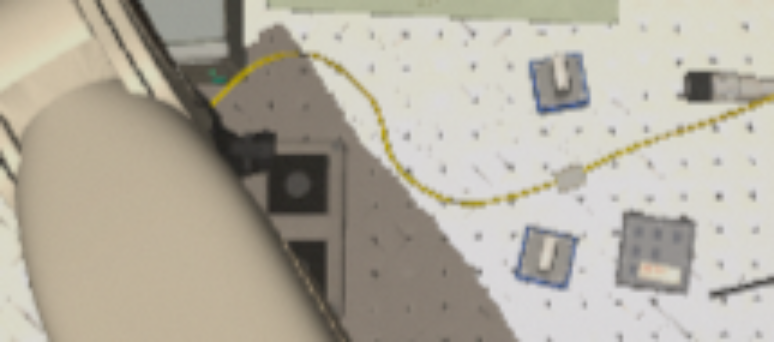

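{"op": "send_rows", "data": {
  "increments": [
    [[0.08,0.01,0.2,0,0,0],[0,0,0.1,0,0,0],[0,0,0,0,0,0]]
  ]
}}

```text
clock: 25.28
eef_pos: [0.5069, 0.3048, 0.0705]
tool_rot: [0.011, 1.0, -0.0, -0.001]
ft_force: [0.2, 0.7, -0.5]
grip_width: 0.0095
```

```bash
cat > held.py <<'E'
from workcell import *
from h import *
import sys
c=camera("scene");W=pts(c);m=masks(c)["blue"]&(W[...,1]>.2)&(W[...,0]<.56)&(W[...,0]>.41)&(W[...,1]<.42)
w=W[m];print("blue",len(w),np.percentile(w,[2,10,50,90,98],axis=0).round(4).tolist())
o=get_obs();print(o["eef_pos"].round(4),o["ft_force"].round(1),o["clock"])
lo=w[np.abs(w[:,2]-np.percentile(w[:,2],40))<.008]
# split into faces: fit by histogram of y near max and x near min
fy=np.percentile(lo[:,1],90);fx=np.percentile(lo[:,0],10)
print("centre est",fx+.019,fy-.019)
E
python3 held.py
```

```text
blue 224 [[0.4876, 0.2872, 0.031], [0.4889, 0.2922, 0.0381], [0.4923, 0.3204, 0.0455], [0.5204, 0.3236, 0.052], [0.5267, 0.3246, 0.054]]
[0.5072 0.3049 0.0709] [ 0.6  0.3 -1.7] 25.325
centre est 0.5078622966425054 0.30469939866834195
```

{"op": "send_rows", "data": {
  "increments": [
    [[0,0,0.15,0,0,0],[0,0,0.15,0,0,0],[0,0,0.1,0,0,0],[0,0,0.04,0,0,0],[0,0,0,0,0,0]]
  ]
}}

```text
clock: 25.95
eef_pos: [0.5074, 0.305, 0.0491]
tool_rot: [0.011, 1.0, -0.0, -0.0]
ft_force: [0.2, -0.2, 0.1]
grip_width: 0.0089
```

{"op": "send_rows", "data": {
  "increments": [
    [[0,0,0.03,0,0,0],[0,0,0.02,0,0,0]]
  ]
}}

```text
clock: 26.2
eef_pos: [0.5076, 0.3051, 0.047]
tool_rot: [0.011, 1.0, 0.0, 0.0]
ft_force: [-0.1, -0.3, 0.6]
grip_width: 0.0092
```

{"op": "send_rows", "data": {
  "increments": [
    [[0,0,0,0,0,0],[0,0,0,0,0,0],[0,0,0,0,0,0],[0,0,-0.2,0,0,0],[0,0,-0.4,0,0,0],[0,0,-0.6,0,0,0],[0,0,-0.6,0,0,0],[0,0,-0.6,0,0,0]]
  ],
  "grip": 0.6
}}

```text
clock: 27.2
eef_pos: [0.5076, 0.3051, 0.1687]
tool_rot: [0.011, 1.0, 0.0, 0.0]
ft_force: [0.1, 0.4, -0.8]
grip_width: 0.0341
```

```bash
python3 car.py 8;python3 snap.py 8; python3 goto.py .449 .067 .16 165.7
```

```text
fin [0.5748 0.0547 0.0611] finyaw -173.7 base [574.5  54.4] [38.4 38. ] 9.0 blue 34 (array([575.1,  54.7]), array([37.1, 37.3]), 7.4) sc [0.5746 0.0583 0.0624]
fin [0.4491 0.0671 0.0611] finyaw 166.1 base [449.2  67. ] [37.5 38.3] 75.8 blue 29 (array([449.5,  67.6]), array([36.7, 36. ]), 74.5) sc [0.4493 0.0703 0.0623]
scene tab n 2 [[0.503, 0.415, 0.008], [0.504, 0.417, 0.009], [0.504, 0.418, 0.009]]
 fin [319 235  11   7  55] [0.5745 0.0585 0.0602] [0.029 0.013 0.012]
 fin [360 250  10   8  58] [0.4477 0.0718 0.0605] [0.026 0.013 0.01 ]
 fin [338 225   5  11  40] [0.5749 0.0548 0.0623] [0.027 0.01  0.012]
 fin [334 275   6  11  41] [0.449  0.0671 0.0622] [0.025 0.013 0.01 ]
now [0.5079 0.3053 0.1679] yaw 178.74 f [ 0.7 -0.2 -0.9] w 0.0338 t 27.4
shift units [ 1.074 -4.79   0.15 ] turn units [0.008 0.01  1.304]
```

View pics/scene8.png

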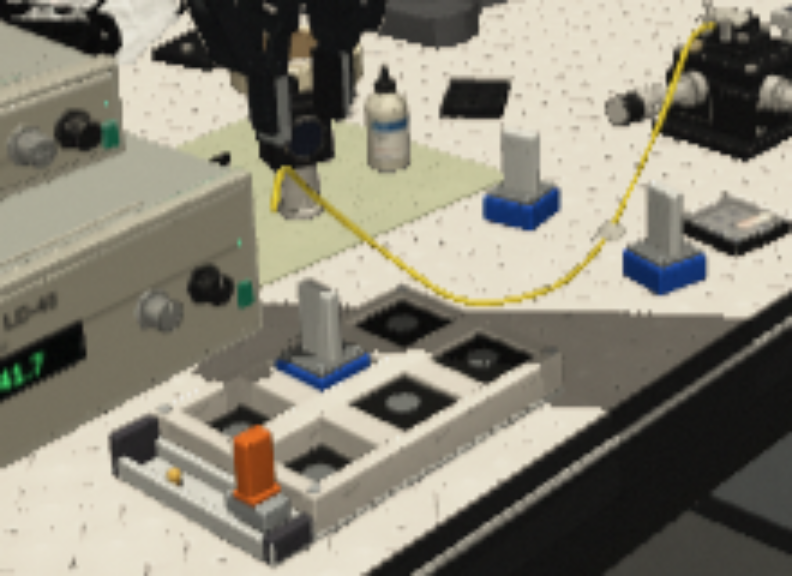

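Carrier C stands in the pocket (crop 320,330). I'm checking its seating height.

```bash
cat > seat.py <<'E'
from workcell import *
from h import *
import sys
x,y=map(float,sys.argv[1:3])
for n in("scene","top"):
    c=camera(n);W=pts(c);d=np.maximum(abs(W[...,0]-x),abs(W[...,1]-y));w=W[(d<.022)]
    f=w[(w[:,2]>.05)&(w[:,2]<.09)];b=W[(d<.024)&masks(c)["blue"]];cv=w[(w[:,2]>.02)&(w[:,2]<.045)]
    if len(f): 
        print(n,"fin",len(f),f[:,2].max().round(4),np.percentile(f[:,2],90).round(4),f[f[:,2]>f[:,2].max()-.006].mean(0).round(4))
        for a,bb in((.045,.055),(.055,.065),(.065,.08)):
            g=f[(f[:,2]>a)&(f[:,2]<bb)]
            if len(g):print("   fin slice",a,g.mean(0).round(4))
    if len(b): print("   blue z",np.percentile(b[:,2],[2,50,98]).round(4))
    if len(cv): print("   cover z",np.percentile(cv[:,2],[10,50,90]).round(4))
E
python3 seat.py .508 .305
```

```text
scene fin 143 0.0751 0.0737 [0.5068 0.3069 0.0724]
   fin slice 0.045 [0.5059 0.3079 0.0526]
   fin slice 0.055 [0.5051 0.3084 0.0599]
   fin slice 0.065 [0.5065 0.3074 0.0709]
   blue z [0.0232 0.0278 0.0314]
   cover z [0.0257 0.0318 0.0392]
   cover z [0.0266 0.0308 0.0339]
```

Seated: the fin top is at about 72 mm and the cover at 31 mm. Next is carrier B.

{"op": "send_rows", "data": {
  "increments": [
    [[0,0,0,0,0,0.64],[0,0,0,0,0,0.64],[0,0,0,0,0,0]]
  ],
  "grip": 0.5
}}

```text
clock: 27.88
eef_pos: [0.5068, 0.3046, 0.1654]
tool_rot: [0.122, 0.993, -0.001, -0.001]
ft_force: [-0.5, 0.1, 0.2]
grip_width: 0.0427
```

```bash
python3 goto.py .4494 .0675 .12 165.9
```

```text
now [0.5068 0.3046 0.1654] yaw 166.01 f [-0.5  0.1  0.2] w 0.0427 t 27.88
shift units [-0.034 -4.877  0.917] turn units [-0.011 -0.011  0.011]
```

{"op": "send_rows", "data": {
  "increments": [
    [[0,-0.6,0,0,0,0],[0,-0.8,0,0,0,0],[0,-0.8,0,0,0,0],[0,-0.8,0,0,0,0],[0,-0.8,0.1,0,0,0],[-0.03,-0.7,0.4,0,0,0],[0,-0.38,0.4,0,0,0],[0,0,0,0,0,0]]
  ]
}}

```text
clock: 28.88
eef_pos: [0.4475, 0.0668, 0.1201]
tool_rot: [0.123, 0.992, -0.001, -0.002]
ft_force: [-0.0, -0.8, 0.3]
grip_width: 0.0429
```

```bash
python3 - <<'E'
from workcell import *
camera("top")
E
python3 goto.py .4494 .0675 .037 165.9;python3 snap.py 9
```

```text
now [0.449  0.0677 0.1213] yaw 165.94 f [-0.2  0.7  0.5] w 0.0427 t 28.93
shift units [-0.013 -0.002  1.685] turn units [-0.002 -0.012  0.004]
scene tab n 2 [[0.505, 0.415, 0.007], [0.505, 0.416, 0.008], [0.505, 0.416, 0.008]]
 fin [319 235  11   6  53] [0.5752 0.0585 0.0603] [0.025 0.015 0.011]
 fin [360 250  10   9  57] [0.4481 0.0715 0.0604] [0.026 0.018 0.013]
top tab n 36 [[0.434, 0.407, 0.028], [0.44, 0.413, 0.06], [0.446, 0.422, 0.064]]
 fin [338 225   5   7  24] [0.5801 0.0553 0.0615] [0.016 0.01  0.012]
```

{"op": "send_rows", "data": {
  "increments": [
    [[0,0,0.4,0,0,0],[0,0,0.4,0,0,0],[0,0,0.4,0,0,0],[0,0,0.3,0,0,0],[0,0,0.18,0,0,0],[0,0,0,0,0,0]]
  ]
}}

```text
clock: 29.78
eef_pos: [0.4498, 0.0685, 0.0377]
tool_rot: [0.122, 0.993, 0.0, -0.0]
ft_force: [0.2, -0.5, -0.4]
grip_width: 0.0426
```

{"op": "send_rows", "data": {
  "increments": [
    [[0,0,0,0,0,0],[0,0,0,0,0,0],[0,0,0,0,0,0],[0,0,0,0,0,0],[0,0,0,0,0,0]]
  ],
  "grip": 1
}}

```text
clock: 30.4
eef_pos: [0.4504, 0.0682, 0.0386]
tool_rot: [0.122, 0.992, 0.0, 0.001]
ft_force: [-0.2, 0.3, 5.3]
grip_width: 0.0094
```

{"op": "send_rows", "data": {
  "increments": [
    [[0,0,-0.2,0,0,0],[0,0,-0.4,0,0,0],[0,0,-0.6,0,0,0],[0,0,-0.6,0,0,0],[0,0,-0.6,0,0,0],[0,0,-0.4,0,0,-0.64],[0,0,0,0,0,-0.64],[0,0,0,0,0,0]]
  ]
}}

```text
clock: 31.4
eef_pos: [0.4493, 0.0678, 0.178]
tool_rot: [0.012, 1.0, -0.0, -0.0]
ft_force: [0.4, 0.3, -1.1]
grip_width: 0.0096
```

```bash
python3 goto.py .509 .367 .18 178.8
```

```text
now [0.4493 0.0678 0.178 ] yaw 178.66 f [ 0.4  0.3 -1.1] w 0.0096 t 31.4
shift units [-1.054  6.01  -0.042] turn units [-0.001 -0.002 -0.014]
```

{"op": "send_rows", "data": {
  "increments": [
    [[-0.13,0.5,0,0,0,0],[-0.13,0.8,0,0,0,0],[-0.13,0.8,0,0,0,0],[-0.13,0.8,0,0,0,0],[-0.13,0.8,0,0,0,0],[-0.13,0.8,0,0,0,0],[-0.15,0.8,0,0,0,0],[-0.15,0.71,0,0,0,0]]
  ]
}}

```text
clock: 32.4
eef_pos: [0.5098, 0.3682, 0.1768]
tool_rot: [0.012, 1.0, -0.001, -0.001]
ft_force: [0.8, -0.1, -1.0]
grip_width: 0.0091
```

{"op": "send_rows", "data": {
  "increments": [
    [[0,0,0.3,0,0,0],[0,0,0.5,0,0,0],[0,0,0.5,0,0,0],[0,0,0.4,0,0,0],[0,0,0.2,0,0,0],[0,0,0,0,0,0]]
  ]
}}

```text
clock: 33.15
eef_pos: [0.5095, 0.366, 0.0816]
tool_rot: [0.012, 1.0, -0.001, -0.001]
ft_force: [-0.4, -0.2, -0.8]
grip_width: 0.0092
```

```bash
python3 held.py; python3 goto.py .5103 .367 .049 178.8
```

```text
blue 324 [[0.4881, 0.2915, 0.0237], [0.4895, 0.3092, 0.0262], [0.4923, 0.3687, 0.0515], [0.5172, 0.3849, 0.0615], [0.525, 0.3862, 0.0631]]
[0.5102 0.3667 0.0827] [ 0.8 -0.4 -0.9] 33.2
centre est 0.5083713793445698 0.366264836121733
now [0.5102 0.3667 0.0827] yaw 178.69 f [ 0.8 -0.4 -0.9] w 0.009 t 33.2
shift units [-0.003  0.007  0.674] turn units [-0.003 -0.003 -0.011]
```

{"op": "send_rows", "data": {
  "increments": [
    [[-0.01,0,0.2,0,0,0],[0,0,0.2,0,0,0],[0,0,0.15,0,0,0],[0,0,0.08,0,0,0],[0,0,0,0,0,0]]
  ]
}}

```text
clock: 33.83
eef_pos: [0.5105, 0.367, 0.0508]
tool_rot: [0.011, 1.0, -0.0, -0.0]
ft_force: [-0.5, 0.0, -0.8]
grip_width: 0.009
```

{"op": "send_rows", "data": {
  "increments": [
    [[0,0,0.03,0,0,0],[0,0,0.02,0,0,0]]
  ]
}}

```text
clock: 34.08
eef_pos: [0.511, 0.3674, 0.0491]
tool_rot: [0.011, 1.0, 0.0, 0.0]
ft_force: [-1.1, -0.7, -1.0]
grip_width: 0.0089
```

{"op": "send_rows", "data": {
  "increments": [
    [[0,0,0.01,0,0,0],[0,0,0,0,0,0]]
  ]
}}

```text
clock: 34.33
eef_pos: [0.5109, 0.3673, 0.0486]
tool_rot: [0.011, 1.0, 0.0, 0.0]
ft_force: [-0.4, 1.0, 0.4]
grip_width: 0.0094
```

{"op": "send_rows", "data": {
  "increments": [
    [[0,0,0,0,0,0],[0,0,0,0,0,0],[0,0,0,0,0,0],[0,0,-0.2,0,0,0],[0,0,-0.4,0,0,0],[0,0,-0.6,0,0,0],[0,0,-0.6,0,0,0],[0,0,-0.6,0,0,0]]
  ],
  "grip": 0.6
}}

```text
clock: 35.33
eef_pos: [0.5109, 0.3673, 0.1702]
tool_rot: [0.011, 1.0, 0.0, 0.0]
ft_force: [1.3, 0.3, -0.1]
grip_width: 0.0343
```

```bash
python3 seat.py .5095 .367;python3 car.py 10;python3 snap.py 10
```

```text
scene fin 149 0.0746 0.0734 [0.5088 0.3688 0.072 ]
   fin slice 0.045 [0.507  0.3703 0.0528]
   fin slice 0.055 [0.507  0.3703 0.0598]
   fin slice 0.065 [0.5084 0.3693 0.0706]
   blue z [0.0226 0.0277 0.0308]
   cover z [0.026  0.0319 0.0396]
top fin 39 0.0761 0.0736 [0.5085 0.3642 0.0726]
   fin slice 0.045 [0.5153 0.3614 0.054 ]
   fin slice 0.055 [0.5089 0.3608 0.0603]
   fin slice 0.065 [0.5076 0.3644 0.0705]
   blue z [0.0196 0.0274 0.0332]
   cover z [0.0227 0.0303 0.0351]
fin [0.5751 0.0547 0.0608] finyaw -171.8 base [575.1  54.5] [37.8 37.9] 9.1 blue 32 (array([575.1,  54.7]), array([37.1, 37.3]), 7.4) sc [0.5753 0.0577 0.0621]
scene tab n 1 [[0.501, 0.417, 0.01], [0.501, 0.417, 0.01], [0.501, 0.417, 0.01]]
 fin [319 235  11   7  53] [0.5743 0.0581 0.0601] [0.028 0.017 0.011]
 fin [338 225   5  11  40] [0.575  0.0546 0.0611] [0.026 0.01  0.009]
```

View pics/scene10.png

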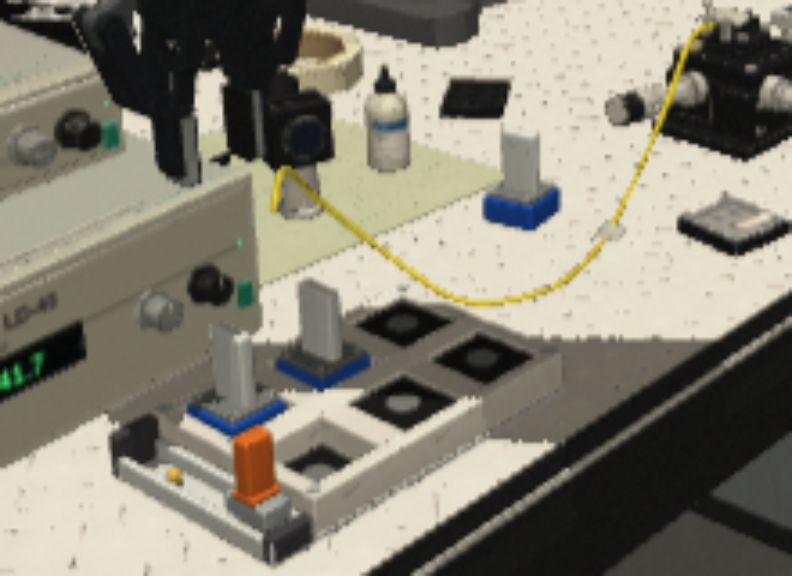

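Seated as well. Now the last one, carrier A, at yaw 8.7°.

{"op": "send_rows", "data": {
  "increments": [
    [[0,0,0,0,0,-0.5],[0,0,0,0,0,-0.5],[0,0,0,0,0,0]]
  ],
  "grip": 0.5
}}

```text
clock: 36.0
eef_pos: [0.5101, 0.3667, 0.1668]
tool_rot: [-0.076, 0.997, -0.001, -0.001]
ft_force: [-0.3, -0.6, 0.2]
grip_width: 0.0425
```

```bash
python3 goto.py .5751 .0553 .13 188.7
```

```text
now [0.5101 0.3667 0.1668] yaw -171.32 f [-0.3 -0.6  0.2] w 0.0425 t 36.0
shift units [-0.347 -6.352  0.743] turn units [-0.008 -0.015 -0.002]
```

{"op": "send_rows", "data": {
  "increments": [
    [[0,-0.6,0,0,0,0],[0,-0.85,0,0,0,0],[0,-0.85,0,0,0,0],[-0.07,-0.85,0,0,0,0],[-0.07,-0.85,0,0,0,0],[-0.07,-0.85,0.1,0,0,0],[-0.07,-0.8,0.3,0,0,0],[-0.07,-0.7,0.34,0,0,0]]
  ]
}}

```text
clock: 37.0
eef_pos: [0.5764, 0.0545, 0.1306]
tool_rot: [-0.075, 0.997, -0.0, -0.0]
ft_force: [-0.1, 0.5, 0.4]
grip_width: 0.043
```

{"op": "send_rows", "data": {
  "increments": [
    [[0,0,0,0,0,0],[0,0,0,0,0,0]]
  ]
}}

```text
clock: 37.25
eef_pos: [0.576, 0.0563, 0.131]
tool_rot: [-0.076, 0.997, 0.0, -0.0]
ft_force: [0.1, 0.4, 0.1]
grip_width: 0.043
```

```bash
python3 goto.py .5751 .0553 .037 188.7;python3 snap.py 11
```

```text
now [0.576  0.0563 0.131 ] yaw -171.31 f [0.1 0.4 0.1] w 0.043 t 37.25
shift units [ 0.02  -0.018  1.88 ] turn units [ 0.003 -0.005 -0.001]
scene tab n 1 [[0.503, 0.416, 0.009], [0.503, 0.416, 0.009], [0.503, 0.416, 0.009]]
 fin [319 235  11   7  55] [0.5745 0.0584 0.0601] [0.026 0.015 0.012]
top tab n 36 [[0.434, 0.407, 0.029], [0.44, 0.414, 0.058], [0.446, 0.423, 0.062]]
```

View pics/scene11.png

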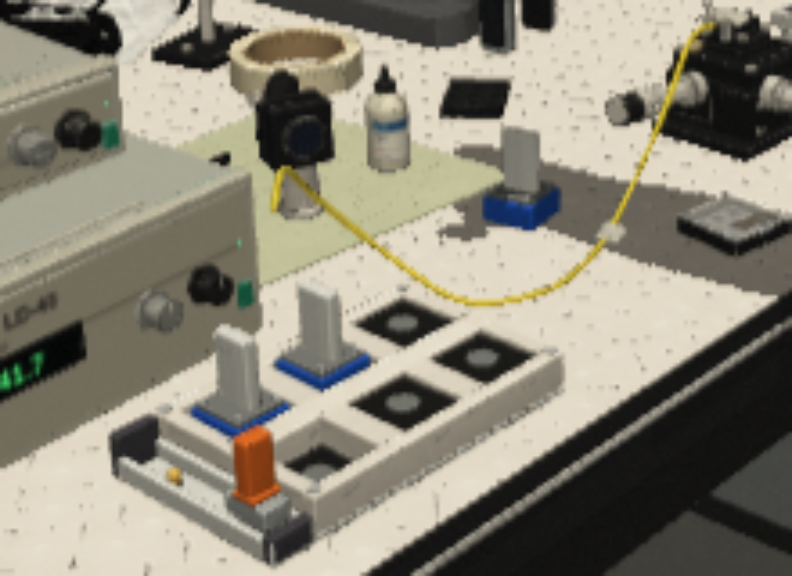

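Two carriers are upright in the tray, and A (crop 521,180) hasn't moved. Descending.

{"op": "send_rows", "data": {
  "increments": [
    [[0.02,-0.02,0.4,0,0,0],[0,0,0.5,0,0,0],[0,0,0.4,0,0,0],[0,0,0.3,0,0,0],[0,0,0.18,0,0,0],[0,0,0.08,0,0,0],[0,0,0,0,0,0]]
  ]
}}

```text
clock: 38.22
eef_pos: [0.5757, 0.055, 0.0385]
tool_rot: [-0.076, 0.997, 0.0, 0.0]
ft_force: [0.7, 0.6, 0.1]
grip_width: 0.0427
```

{"op": "send_rows", "data": {
  "increments": [
    [[0,0,0,0,0,0],[0,0,0,0,0,0],[0,0,0,0,0,0],[0,0,0,0,0,0],[0,0,0,0,0,0]]
  ],
  "grip": 1
}}

```text
clock: 38.85
eef_pos: [0.5759, 0.0549, 0.0388]
tool_rot: [-0.076, 0.997, 0.0, 0.001]
ft_force: [-0.8, 0.1, 3.3]
grip_width: 0.0093
```

{"op": "send_rows", "data": {
  "increments": [
    [[0,0,-0.2,0,0,0],[0,0,-0.4,0,0,0],[0,0,-0.6,0,0,0],[0,0,-0.6,0,0,0],[0,0,-0.6,0,0,0],[0,0,-0.4,0,0,0.5],[0,0,0,0,0,0.5],[0,0,0,0,0,0]]
  ]
}}

```text
clock: 39.85
eef_pos: [0.5751, 0.0548, 0.1784]
tool_rot: [0.011, 1.0, -0.0, -0.0]
ft_force: [-0.4, -0.9, -1.6]
grip_width: 0.0092
```

```bash
python3 goto.py .4473 .3682 .18 178.8
```

```text
now [0.5751 0.0548 0.1784] yaw 178.8 f [-0.4 -0.9 -1.6] w 0.0092 t 39.85
shift units [ 2.688  6.212 -0.031] turn units [-0.001 -0.003 -0.   ]
```

{"op": "send_rows", "data": {
  "increments": [
    [[0.3,0.5,0,0,0,0],[0.35,0.8,0,0,0,0],[0.35,0.8,0,0,0,0],[0.35,0.85,0,0,0,0],[0.35,0.85,0,0,0,0],[0.35,0.85,0,0,0,0],[0.35,0.85,0,0,0,0],[0.27,0.71,0,0,0,0]]
  ]
}}

```text
clock: 40.85
eef_pos: [0.4475, 0.3695, 0.1776]
tool_rot: [0.01, 1.0, -0.001, -0.001]
ft_force: [1.0, -1.3, -1.2]
grip_width: 0.0091
```

{"op": "send_rows", "data": {
  "increments": [
    [[0,0,0,0,0,0],[0,0,0.4,0,0,0],[0,0,0.5,0,0,0],[0,0,0.5,0,0,0],[0,0,0.3,0,0,0],[0,0,0.2,0,0,0],[0,0,0,0,0,0]]
  ]
}}

```text
clock: 41.72
eef_pos: [0.4487, 0.3678, 0.0828]
tool_rot: [0.011, 1.0, -0.0, -0.0]
ft_force: [0.3, 0.7, -1.7]
grip_width: 0.009
```

```bash
python3 - <<'E'
from workcell import *
from h import *
c=camera("scene");W=pts(c);m=masks(c)["blue"]&(W[...,1]>.33)&(W[...,0]<.475)&(W[...,0]>.41)&(W[...,1]<.42)
w=W[m];print(len(w),np.percentile(w,[2,10,50,90,98],axis=0).round(4).tolist())
E
python3 goto.py .448 .3682 .049 178.8;python3 snap.py 12
```

```text
257 [[0.4288, 0.3495, 0.0283], [0.4301, 0.3561, 0.0487], [0.4331, 0.3828, 0.0561], [0.461, 0.387, 0.063], [0.4664, 0.3877, 0.0649]]
now [0.4491 0.3682 0.0836] yaw 178.74 f [-0.3 -0.3 -1.8] w 0.0093 t 41.77
shift units [ 0.022 -0.001  0.691] turn units [ 0.001  0.001 -0.006]
scene tab n 1 [[0.504, 0.416, 0.008], [0.504, 0.416, 0.008], [0.504, 0.416, 0.008]]
```

View pics/scene12.png

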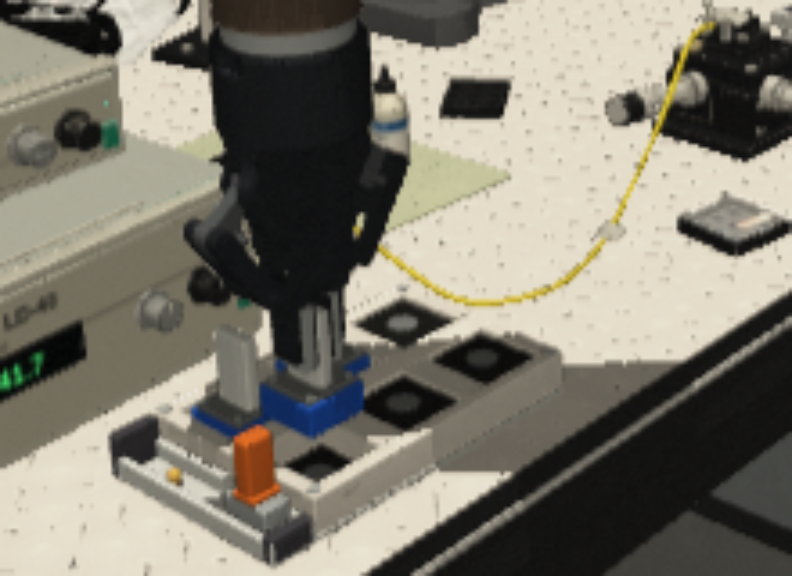

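The carrier is above pocket (-31, +62), with its measured centre at about (.449, .368) against a target of (.448, .368). Lowering.

{"op": "send_rows", "data": {
  "increments": [
    [[0.02,0,0.2,0,0,0],[0,0,0.2,0,0,0],[0,0,0.15,0,0,0],[0,0,0.1,0,0,0],[0,0,0,0,0,0]]
  ]
}}

```text
clock: 42.5
eef_pos: [0.4475, 0.368, 0.0501]
tool_rot: [0.011, 1.0, -0.0, -0.0]
ft_force: [0.7, 0.3, -1.1]
grip_width: 0.0087
```

{"op": "send_rows", "data": {
  "increments": [
    [[0,0,0.03,0,0,0],[0,0,0.02,0,0,0],[0,0,0,0,0,0]]
  ]
}}

```text
clock: 42.88
eef_pos: [0.4481, 0.3685, 0.0488]
tool_rot: [0.011, 1.0, 0.0, 0.0]
ft_force: [0.3, -1.2, 1.0]
grip_width: 0.0089
```

{"op": "send_rows", "data": {
  "increments": [
    [[0,0,0,0,0,0],[0,0,0,0,0,0],[0,0,0,0,0,0],[0,0,-0.2,0,0,0],[0,0,-0.4,0,0,0],[0,0,-0.6,0,0,0],[0,0,-0.6,0,0,0],[0,0,-0.6,0,0,0]]
  ],
  "grip": 0.7
}}

```text
clock: 43.88
eef_pos: [0.4479, 0.3683, 0.1701]
tool_rot: [0.011, 1.0, 0.0, 0.0]
ft_force: [-0.2, 0.4, 0.3]
grip_width: 0.0256
```

```bash
python3 seat.py .448 .368;python3 snap.py 13
```

```text
scene fin 167 0.0746 0.0735 [0.4472 0.3702 0.0722]
   fin slice 0.045 [0.4457 0.3716 0.0523]
   fin slice 0.055 [0.4449 0.3717 0.0596]
   fin slice 0.065 [0.4465 0.3705 0.0708]
   blue z [0.0224 0.0273 0.032 ]
   cover z [0.0251 0.032  0.0398]
top fin 27 0.0774 0.0745 [0.4425 0.3657 0.0734]
   fin slice 0.045 [0.441  0.3643 0.0531]
   fin slice 0.055 [0.4401 0.3639 0.0607]
   fin slice 0.065 [0.4416 0.3663 0.071 ]
   blue z [0.0209 0.027  0.0321]
   cover z [0.0245 0.0297 0.0336]
scene tab n 2 [[0.504, 0.415, 0.008], [0.505, 0.416, 0.008], [0.506, 0.416, 0.008]]
```

View pics/scene13.png

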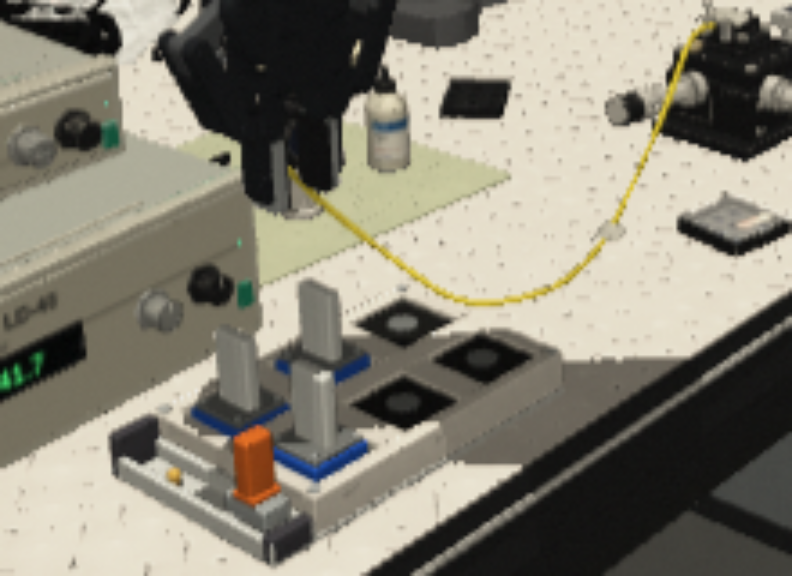

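All three are seated and upright (crop 237,370; 322,335; 318,430). Now the lock: turning the jaws along tray x again, and checking the whole bench for any missed carrier.

{"op": "send_rows", "data": {
  "increments": [
    [[0,0,0,0,0,1],[0,0,0,0,0,1],[0,0,0,0,0,1],[0,0,0,0,0,1],[0,0,0,0,0,1],[0,0,0,0,0,1],[0,0,0,0,0,1],[0,0,0,0,0,1]]
  ],
  "grip": 0.5
}}

```text
clock: 45.08
eef_pos: [0.447, 0.3676, 0.1667]
tool_rot: [0.653, 0.757, -0.002, -0.0]
ft_force: [0.1, -0.8, 0.3]
grip_width: 0.0425
```

{"op": "send_rows", "data": {
  "increments": [
    [[0,0,0,0,0,0.99],[0,0,0,0,0,0],[0,0,0,0,0,0]]
  ]
}}

```text
clock: 45.45
eef_pos: [0.4475, 0.3679, 0.1675]
tool_rot: [0.713, 0.701, -0.001, -0.0]
ft_force: [0.1, 1.5, -0.7]
grip_width: 0.0427
```

```bash
python3 goto.py .4403 .4138 .11 88.8
python3 - <<'E'
from workcell import *
from h import *
for n in("scene","top"):
    c=camera(n);cv2.imwrite(f"pics/{n}14.png",c["color"][:,:,::-1])
E
```

```text
now [0.4475 0.3679 0.1675] yaw 88.98 f [ 0.1  1.5 -0.7] w 0.0427 t 45.45
shift units [ 0.916 -0.158  1.149] turn units [-0.007  0.006  0.018]
```

View pics/top14.png

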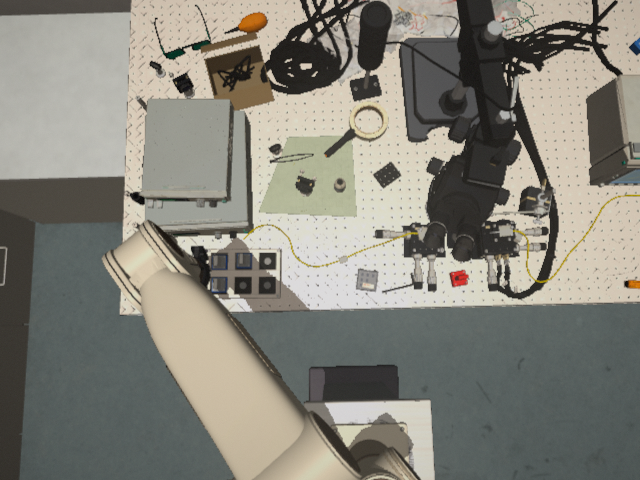

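The bench is clear of blue carriers; only the red look-alike remains at (459,278), and the mirror (305,185) and bottle (340,185) stand where they were. Moving to the tab.

{"op": "send_rows", "data": {
  "increments": [
    [[0.4,-0.08,0,0,0,0],[0.35,-0.08,0,0,0,0],[0.17,0,0.2,0,0,0],[0,0,0.4,0,0,0],[0,0,0.4,0,0,0],[0,0,0.15,0,0,0],[0,0,0,0,0,0]]
  ]
}}

```text
clock: 46.42
eef_pos: [0.4403, 0.4143, 0.11]
tool_rot: [0.714, 0.7, -0.001, -0.0]
ft_force: [-0.1, -0.7, 0.2]
grip_width: 0.0426
```

```bash
python3 goto.py .4403 .4138 .042 88.8; python3 snap.py 15
```

```text
now [0.4403 0.4143 0.11  ] yaw 88.86 f [-0.1 -0.7  0.2] w 0.0426 t 46.42
shift units [-0.009  0.002  1.359] turn units [-0.007  0.007  0.006]
scene tab n 1 [[0.503, 0.418, 0.012], [0.503, 0.418, 0.012], [0.503, 0.418, 0.012]]
top tab n 16 [[0.438, 0.409, 0.057], [0.441, 0.415, 0.06], [0.443, 0.42, 0.063]]
```

View pics/scene15.png

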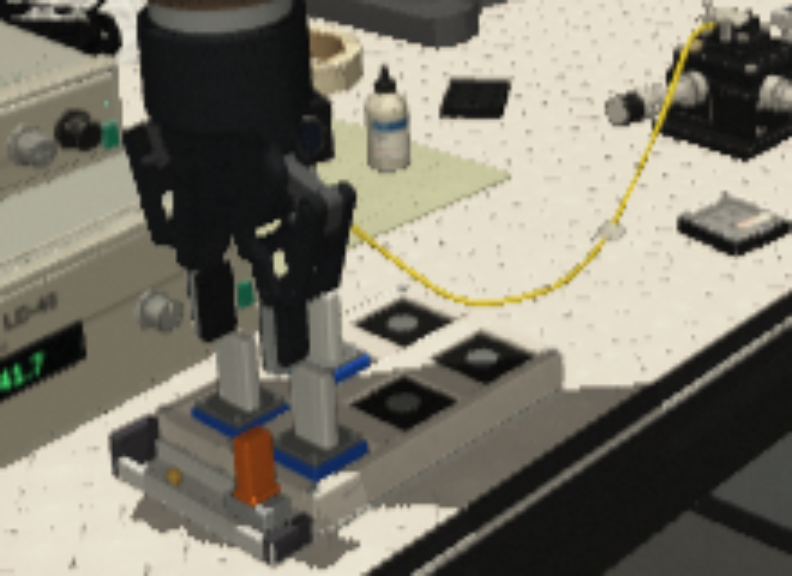

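The fingers are straight above the tab (crop 253,465). Lowering, gripping, then pushing home.

{"op": "send_rows", "data": {
  "increments": [
    [[0,0,0.4,0,0,0],[0,0,0.4,0,0,0],[0,0,0.3,0,0,0],[0,0,0.2,0,0,0],[0,0,0.06,0,0,0],[0,0,0,0,0,0]]
  ]
}}

```text
clock: 47.28
eef_pos: [0.441, 0.4146, 0.0431]
tool_rot: [0.714, 0.7, 0.0, 0.0]
ft_force: [0.2, 0.1, 0.2]
grip_width: 0.0426
```

{"op": "send_rows", "data": {
  "increments": [
    [[0,0,0,0,0,0],[0,0,0,0,0,0],[0,0,0,0,0,0],[0,0,0,0,0,0],[0,0,0,0,0,0],[0,0,0,0,0,0]]
  ],
  "grip": 1
}}

```text
clock: 48.02
eef_pos: [0.4411, 0.4148, 0.0436]
tool_rot: [0.714, 0.7, 0.001, -0.0]
ft_force: [-0.9, -1.4, 4.6]
grip_width: 0.0109
```

{"op": "send_rows", "data": {
  "increments": [
    [[0,0.1,0,0,0,0],[0,0.2,0,0,0,0],[0,0.25,0,0,0,0],[0,0.25,0,0,0,0],[0,0.25,0,0,0,0],[0,0.2,0,0,0,0],[0,0.15,0,0,0,0],[0,0.06,0,0,0,0]]
  ]
}}

```text
clock: 49.02
eef_pos: [0.5143, 0.4131, 0.0436]
tool_rot: [0.714, 0.7, 0.0, -0.0]
ft_force: [-1.8, -0.9, 7.4]
grip_width: 0.0109
```

{"op": "send_rows", "data": {
  "increments": [
    [[0,0.03,0,0,0,0],[0,0.03,0,0,0,0],[0,0.03,0,0,0,0],[0,0,0,0,0,0]]
  ]
}}

```text
clock: 49.52
eef_pos: [0.5163, 0.4131, 0.0436]
tool_rot: [0.714, 0.7, -0.001, -0.001]
ft_force: [-6.4, -0.3, 10.1]
grip_width: 0.0105
```

{"op": "send_rows", "data": {
  "increments": [
    [[0,0.03,0,0,0,0],[0,0,0,0,0,0]]
  ]
}}

```text
clock: 49.78
eef_pos: [0.5164, 0.413, 0.0436]
tool_rot: [0.714, 0.7, -0.002, -0.002]
ft_force: [-9.2, -2.0, 11.4]
grip_width: 0.0105
```

{"op": "send_rows", "data": {
  "increments": [
    [[0,-0.05,0,0,0,0],[0,0,0,0,0,0],[0,0,0,0,0,0],[0,0,0,0,0,0],[0,0,0,0,0,0]]
  ],
  "grip": 0.5
}}

```text
clock: 50.4
eef_pos: [0.5174, 0.4128, 0.0427]
tool_rot: [0.714, 0.7, -0.0, 0.0]
ft_force: [-0.5, -0.8, -0.3]
grip_width: 0.0425
```

{"op": "send_rows", "data": {
  "increments": [
    [[0,0,-0.3,0,0,0],[0,0,-0.5,0,0,0],[0,0,-0.6,0,0,0],[0,0,-0.6,0,0,0],[0,0,-0.6,0,0,0],[-0.6,-0.6,-0.4,0,0,0],[-0.8,-0.7,0,0,0,0],[-0.8,-0.7,0,0,0,0]]
  ]
}}

```text
clock: 51.4
eef_pos: [0.4145, 0.3042, 0.1944]
tool_rot: [0.714, 0.7, 0.001, 0.0]
ft_force: [0.9, 0.4, -0.4]
grip_width: 0.0425
```

{"op": "send_rows", "data": {
  "increments": [
    [[-0.8,-0.5,0,0,0,0],[-0.8,-0.5,0,0,0,0],[-0.8,0,0,0,0,0],[-0.8,0,0,0,0,0],[-0.8,0,0,0,0,0],[-0.5,0,0,0,0,0],[0,0,0,0,0,0]]
  ]
}}

```text
clock: 52.28
eef_pos: [0.3608, 0.08, 0.194]
tool_rot: [0.715, 0.699, 0.001, 0.001]
ft_force: [0.5, -0.6, -0.1]
grip_width: 0.0428
```

```bash
python3 snap.py 16; for p in ".508 .305" ".5095 .367" ".448 .368"; do python3 seat.py $p | grep -v slice; done
python3 - <<'E'
from workcell import *
from h import *
c=camera("scene");M=masks(c)["orange"];W=pts(c)
n,l,st,ce=cv2.connectedComponentsWithStats(M.astype(np.uint8))
for i in range(1,n):
    if st[i,4]>50: print(st[i],np.percentile(W[l==i],[5,50,95],axis=0).round(3).tolist())
for nn in("scene","top"):
    a=pts(camera(nn));b=pts(dict(np.load(nn+"0.npz")));r=(b[...,0]>.6)&(b[...,0]<.8)&(b[...,1]>.0)&(b[...,1]<.2)
    print(nn,"mat region changed px",(np.abs(a[r][:,2]-b[r][:,2])>.02).sum(),r.sum())
E
```

```text
scene tab n 193 [[0.508, 0.409, 0.029], [0.511, 0.418, 0.047], [0.519, 0.425, 0.061]]
top tab n 39 [[0.509, 0.405, 0.026], [0.514, 0.414, 0.058], [0.525, 0.421, 0.063]]
scene fin 142 0.0751 0.0734 [0.5071 0.3067 0.0725]
   blue z [0.0228 0.0275 0.0313]
   cover z [0.0261 0.0328 0.0406]
top fin 58 0.0783 0.074 [0.5071 0.3038 0.0739]
   blue z [0.0099 0.0276 0.033 ]
   cover z [0.0223 0.03   0.035 ]
scene fin 156 0.0747 0.0732 [0.5038 0.3698 0.0721]
   blue z [0.0243 0.0284 0.0306]
   cover z [0.0275 0.0323 0.0405]
top fin 58 0.0776 0.0756 [0.5038 0.3653 0.0745]
   blue z [0.0231 0.0264 0.0351]
   cover z [0.0241 0.0303 0.0356]
scene fin 166 0.0751 0.0733 [0.447  0.3698 0.0723]
   blue z [0.022  0.0271 0.0309]
   cover z [0.0245 0.0318 0.0396]
top fin 53 0.0778 0.0741 [0.4488 0.3669 0.0744]
   blue z [0.0227 0.028  0.0327]
   cover z [0.0244 0.0298 0.034 ]
[512 184  11   8  59] [[0.414, -0.728, 0.008], [0.418, -0.702, 0.019], [0.426, -0.679, 0.024]]
[218 304  12  21 191] [[0.508, 0.409, 0.029], [0.512, 0.419, 0.046], [0.519, 0.424, 0.062]]
scene mat region changed px 0 5903
top mat region changed px 0 5491
```

View pics/scene16.png

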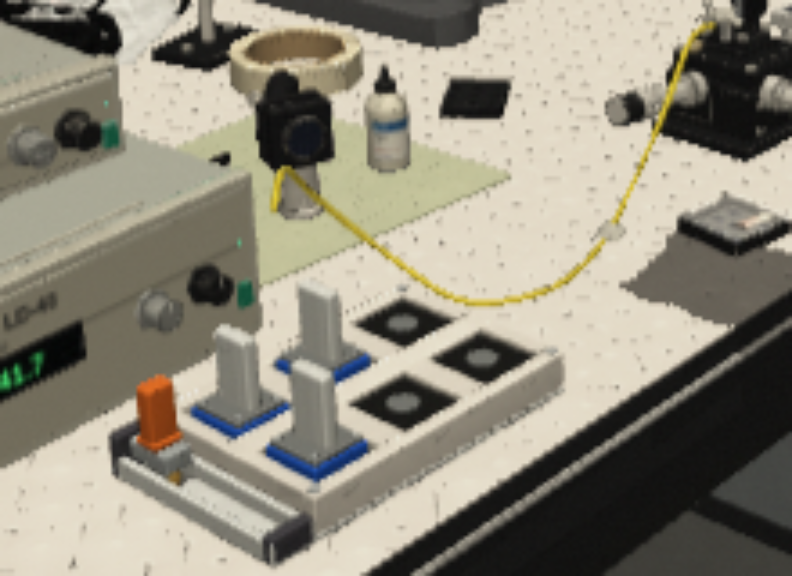

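View pics/top16.png

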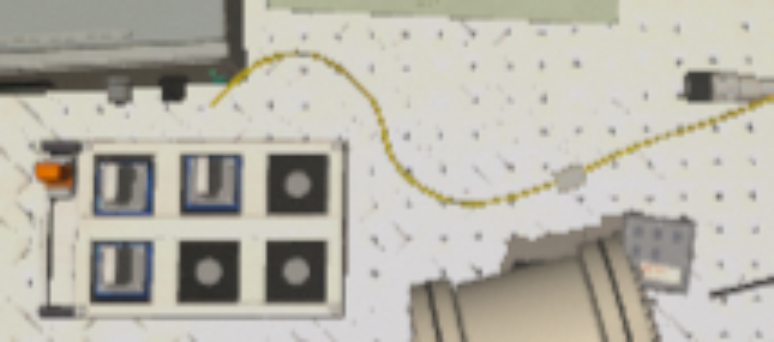

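The tab is back at its starting pixels (crop 158,412), and three carriers stand flat in the sunk pockets. The mat area is unchanged. Handing in.

```bash
python3 -c "
from workcell import *
print(job_done())"
```

```text
the job is handed in; nothing more can be done
None
```

The job is done and handed in at about 52 s. No verdict was reported.

- **Lock opened:** I gripped the orange tab and pulled it about 75 mm, until it met its open stop.
- **Pads:** I pressed three pads, at tray (-31, +62), (+31, +62) and (+31, 0) mm. All three sank fully, with the fingertips reaching about 10 mm above the bench. The other three pads were not pressed because only three carriers were on the bench. On the first pad I pressed harder than the 4 to 10 N given, reading up to about 25 N after it had bottomed; the third read 11 N.
- **Carriers:** all three blue carriers stand in those pockets. In the last check their fin tops were at about 72 to 74 mm and their covers at about 30 to 33 mm, close to the 72 and 31 mm expected.
- **Lock closed:** I pushed the tab home against its stop. It travelled 75.5 mm, and the cameras put it back at its starting position.
- **Mirror and bottle:** the depth images around both showed no change. I did not touch the red look-alike.

One check disagreed: the fin of the carrier at (+31, +62) read about 5 mm further towards -x than just after placing. I probably brushed it while working the lock. It is still flat and upright inside its pocket.

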